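Hang the broth skimmer on the stockpot's rim

ROBOT

A 6-joint arm with a two-finger parallel gripper is mounted at the origin on the work surface. World frame = base frame: x ahead of the robot, y to its left, z up, the work surface at z = 0. Lengths are in m, angles in rad, forces in N, time in s.
With the tool pointing down it reaches from about 0.25 to 0.775 m from the base axis. Payload 4 kg.
Tool frame: the origin (TCP) lies between the finger pads; the fingertips stand 19 mm ahead of it and the grasp point (between the pads) is the TCP; z points along the fingers, y is the direction in which the jaws open and shut (so a half turn about z gives the same grasp; the last joint's range is limited). The gripper opens to 94 mm and grips with 3 to 60 N. Pads are 16 mm wide; open, the fingers measure 119 mm over their backs; the gripper's body (75 mm by 177 mm) begins 78 mm behind the grasp point.
Start: joints at [-1.212, 0.087, 1.371, -0, 1.684, -0.103], TCP at [0.245, -0.492, 0.225] pointing down, gripper open.
Joint ranges: [-3.1, 3.1], [-0.76, 2.03], [0.27, 2.55], [-1.08, 4.22], [0.17, 2.65], [-2.57, 2.57]. Speed limits (rad/s): [2.79, 2.79, 3.14, 3.14, 3.14, 3.14].

INTERFACE

Orientations are given as [roll, pitch, yaw] about the fixed x, y, z axes, in that order (R = Rz(yaw) Ry(pitch) Rx(roll)).
In Python, from rig import bot gives the robot as it stands.
- The arm moves only by the tool arm_command, never from a script. Its argument "motion" is a list that holds one entry, the list of rows, each a list of 7 numbers: the opening, from 0 (shut) to 1 (fully open), then the shift along the tool's x, y, z in cm, then the turn, a rotation vector about the tool's x, y, z in rad. In form: [[[hand, x, y, z, wx, wy, wz], ...]]. A call has 1 to 8 rows; each row is the pose to reach, as a shift and turn from the pose commanded when the call began, along the tool's axes at that moment; what a row does not reach only later rows make up. A row lasts 1/8 s, in which the tool goes at most 62.5 mm and 10.7 degrees, less where a joint would pass 70% of its speed; a pose out of reach is approached as far as the arm can. A call with a gripper value outside its range is refused whole. The fingers move at their own pace and stop on an object; "squeeze" is the grip in N (left out, the last holds). Time passes only in rows, so rows that repeat a pose let the fingers close. It gives the time, the measured TCP pose, the force and the opening at its end, in the units of the state.
- bot.read_state(): the state, without advancing time (a new reading comes with each control period).
- bot.snapshot(name): name is "scene" or "top" or "wrist"; returns a dict with "image" (480x640x3 uint8, red, green, blue), "fx", "fy", "cx", "cy" (pixels), "k1" (the pictures are not rectified: a ray, as slopes to the right and down, at radius r is drawn at 1 + k1 r^2 times it, then the intrinsics apply), "R" (3x3) and "t" (3): a world point X has camera coordinates R X + t. Camera axes: x right, y down, z forward; pixel columns grow to the right and rows downward; lengths in m; the calibration is good to about 2 mm. A picture is of the moment at which its call begins. There is no depth.
- bot.sign_off(): hands the job in, once; it reports no verdict.
The state is a dict: "time": time; "q": joint angles; "joint_velocities": joint speeds; "tau": joint torques, N m; "tool_pos": TCP position; "orientation": TCP orientation; "wrist_force": force on the tool from outside, world axes, zero at the start; "wrist_torque": the same for the moment, N m; "width": finger opening in m.
Only numpy, scipy, OpenCV 4.12 (cv2) and the standard library are available. Lean on these libraries where they do the work, as an engineer would, in place of code of your own. Each camera call takes 0.05 s, during which the arm holds its last target.

TASK

The skimmer has been left standing in the white bowl: take it out and hang it on the rim of the aluminium stockpot by the clip hook on its back, dish inside the pot and handle standing up, ready for skimming the broth. Lower the hook slowly and gently over the rim, feeling for it, until the rim carries it, and only then let go; do not shove, force or bang the pot, and leave the bowl and the other things standing where they are.

Things in the scene. Friction and masses are not known exactly. Their poses are not given: they have to be found in the camera images.
- skimmer: Steel skimmer, 206 mm long, 130 g. z runs up the handle, x out of the dish's hollow front, y across. Origin: on the clip's middle setting, 4 mm behind the handle strip (x 4 to 9 mm, 16 mm wide, z -60 to 38 mm), where the middle of the clip's gap would be. At the start it leans in the bowl, handle 38 degrees above level, hollow side up, hook underneath; the bowl's rim carries the handle at z 30 mm.
- skimmer_grip (a point): Best holding point on the black grip (18 mm wide in y, x 4 to 16 mm, z 34 to 98 mm): at x 10, y 0, z 70 mm of the skimmer, same axes. Below it a sliding pot clip is clamped firmly on the strip by a brass thumb screw, its seat (bridge underside) anywhere from z -14 to +14 mm of the skimmer: where is not told, so look or feel for it. Pressing on it does not shift it.
- skimmer_dish (a point): Centre of the perforated dish, at x 23, z -71 mm of the skimmer; 75 mm across, bent 15 degrees forward, from z -36 to -108 mm, lowest edge at x 28 mm. The clip's hook, behind the handle: flat bridge 3 mm thick, tongue down to 35 mm below the seat, parallel to the handle, last 7 mm flared outwards; gap from handle back (x 4 mm) to tongue (x -4 mm) 8 mm; 16 mm wide. Its sleeve ends 10 mm above the seat.
- pot: Round aluminium stockpot, no lid, 136 mm high, straight wall 5 mm thick (outside radius 112, inside 107 mm) with a plain square rim, 131 mm deep inside, 1.5 kg, loose: it slides when pushed with some newtons. Origin: centre of its underside, z up. Two loop handles at its +y and -y sides, 70 mm wide, out to 149 mm from the axis, at heights 86 to 102 mm. Stands left or right.
- pot_rim (a point): Centre of the pot's mouth, level with the top of the rim (136 mm above the pot's underside).
- bowl: White ceramic bowl, 154 mm across the rim, 72 mm high, 0.55 kg, loose. Origin: centre of its underside, z up. The skimmer's dish stands on its floor on the +x side and the handle lies over the rim on its -x side, pointing along the bowl's -x. It stands left or right, opposite to the pot.
- mug: Blue plastic mug, bystander, 76 mm across, 85 mm high; origin: centre of its underside.
- jar: Amber glass jar with red cap, bystander, 68 mm across, 110 mm high; origin: centre of its underside.
- cleaver: Cleaver lying on the wooden board, bystander, blade 90 x 190 mm, handle 127 mm; origin: under the middle of the blade.
Not all that is in view belongs to the job. What is shaped like the skimmer but pink is not meant. Of the things that look like the bowl, the larger one is meant.

How it is judged:
By the outcome, as a careful person would: the job done as asked, in the order asked, and still so for the second after the job is handed in, with the robot touching nothing.
It also fails if it takes over 51 s, if anything falls off the work surface, if the arm or the gripper's body presses on something with over 40 N, if the wrist force passes 120 N, or if a joint passes its speed limit or range.

## Working session

There is one attempt and no reset: what is moved stays moved. The work goes in short steps, Python scripts to look and compute and a tool call to move; the robot and the scene stay as the last step left them, time stands still between calls to the robot, and variables do not carry over. Pictures are saved under pics/ and viewed, and the job is handed in when it is done.

Besides the shell and the picture viewer there is one more tool, called after "Call:" by a JSON object that holds its "name" and its "arguments", one argument or row to a line. arm_command: Moves the arm, as the interface text tells. Its arguments: {"type":"object","properties":{"motion":{"type":"array"},"squeeze":{"type":"number"}},"required":["motion"]}

```bash
ls -la; mkdir -p pics
python3 - <<'E'
from rig import bot
import cv2
for n in ("scene","top","wrist"):
    s=bot.snapshot(n); cv2.imwrite(f"pics/{n}0.png",s["image"][:,:,::-1])
    import pickle; pickle.dump(s,open(f"{n}0.pkl","wb"))
    print(n,s["fx"],s["fy"],s["cx"],s["cy"],s["k1"],s["R"],s["t"])
print(bot.read_state())
E
```

```text
total 12
drwxr-xr-x  3 agent agent 4096 Dec  6 12:17 .
drwxr-xr-x 23 root  root  4096 Dec  6 12:17 ..
drwxr-xr-x  2 agent agent 4096 Dec  6 12:17 pics
scene 554.9242592947878 554.9242592947878 308.90228524905854 244.71192208363593 -0.06426621192375695 [[ 5.84145482e-01  8.11648765e-01  5.81072053e-04]
 [ 6.22533890e-01 -4.47579476e-01 -6.41968978e-01]
 [-5.20793252e-01  3.75365015e-01 -7.66730392e-01]] [-0.38386922 -0.30707246  1.95459889]
top 467.51353582202796 467.51353582202796 319.5945047578532 238.02437663887525 -0.031316872601537524 [[-0.00321408 -0.99988079 -0.01510232]
 [-0.99452649  0.00477337 -0.10437568]
 [ 0.10443533  0.01468419 -0.99442327]] [0.02386882 0.61859813 1.15023168]
wrist 396.4138947007811 396.4138947007811 316.2392932036732 247.60603366661184 0.021190080937566903 [[ 0.44448387 -0.89578214 -0.00290673]
 [-0.85781901 -0.42657692  0.28666823]
 [-0.25803222 -0.12492596 -0.95802551]] [-0.54859613 -0.03015436  0.39339582]
{'time': 0.15, 'q': array([-1.21213230e+00,  8.77837718e-02,  1.37190356e+00, -6.52460181e-07,
        1.68358880e+00, -1.03079705e-01]), 'joint_velocities': array([-0.00058558, -0.0030199 , -0.00267224,  0.00035774, -0.00147187,
       -0.00025325]), 'tau': array([ 1.22793332e-03, -3.40640044e+01, -3.02792966e+01,  7.18989037e-02,
        3.04700306e-02, -1.12202906e-04]), 'tool_pos': array([ 0.24489916, -0.4920342 ,  0.22357561]), 'orientation': array([-3.13991804e+00, -1.72580671e-04,  4.61743512e-01]), 'wrist_force': array([ 0.82211665, -0.61956634,  0.19786693]), 'wrist_torque': array([-0.02636484,  0.00490184,  0.01337582]), 'width': 0.09406904669991112}
```

View pics/scene0.png

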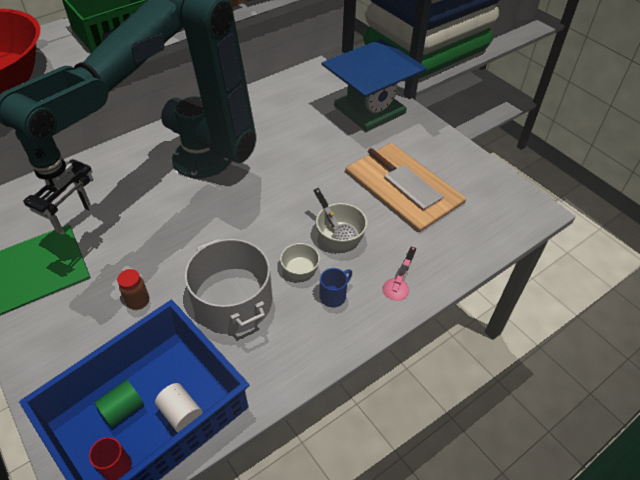

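View pics/top0.png

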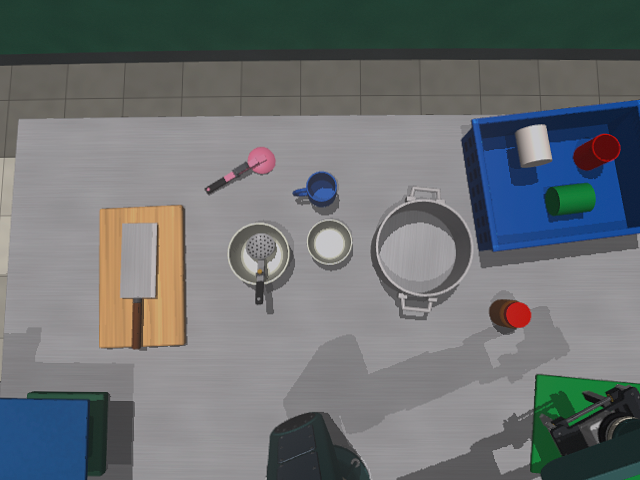

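View pics/wrist0.png

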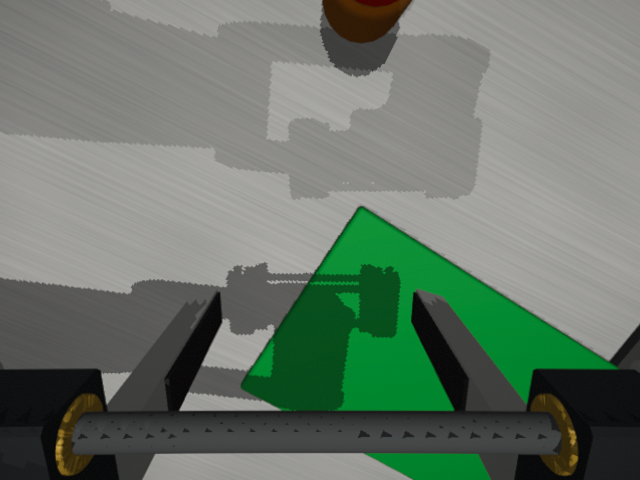

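The pictures show the bowl with the skimmer at top (260,253), its black grip ending at (260,300). The pot is at (425,248) with its loops at ±x, the small bowl at (329,242), the jar at (512,314) and the mug at (321,188).

```bash
cat > h.py <<'E'
import numpy as np, cv2, pickle
from scipy.spatial.transform import Rotation as Rn
def proj(s,X):
    X=np.atleast_2d(X); c=X@np.array(s["R"]).T+np.array(s["t"]); u=c[:,:2]/c[:,2:]
    f=1+s["k1"]*(u**2).sum(1,keepdims=True); u=u*f
    return u*[s["fx"],s["fy"]]+[s["cx"],s["cy"]]
def ray(s,p):
    p=np.atleast_2d(np.array(p,float)); d=(p-[s["cx"],s["cy"]])/[s["fx"],s["fy"]]; u=d.copy()
    for _ in range(20): u=d/(1+s["k1"]*(u**2).sum(1,keepdims=True))
    R=np.array(s["R"]); v=np.c_[u,np.ones(len(u))]@R
    return -R.T@np.array(s["t"]), v/np.linalg.norm(v,axis=1,keepdims=True)
def onz(s,p,z):
    o,v=ray(s,p); return o+v*((z-o[2])/v[:,2:])
def tri(obs):
    A=np.zeros((3,3));b=np.zeros(3);L=[]
    for s,p in obs:
        o,v=ray(s,p);v=v[0];P=np.eye(3)-np.outer(v,v);A+=P;b+=P@o;L.append((o,v))
    X=np.linalg.solve(A,b); return X,[np.linalg.norm((np.eye(3)-np.outer(v,v))@(X-o)) for o,v in L]
def load(n): return pickle.load(open(n+".pkl","rb"))
def grab(bot,n,tag):
    s=bot.snapshot(n); cv2.imwrite(f"pics/{n}{tag}.png",s["image"][:,:,::-1]); pickle.dump(s,open(f"{n}{tag}.pkl","wb")); return s
def crop(s,x0,y0,x1,y1,k,name):
    im=cv2.resize(s["image"][y0:y1,x0:x1,::-1],None,fx=k,fy=k,interpolation=cv2.INTER_CUBIC); cv2.imwrite("pics/"+name,im)
E
python3 - <<'E'
from h import *
t=load("top0"); s=load("scene0")
crop(t,210,200,480,330,2.9,"tc.png"); crop(s,170,170,400,350,3.3,"sc.png")
E
```

```text
(no output)
```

View pics/tc.png

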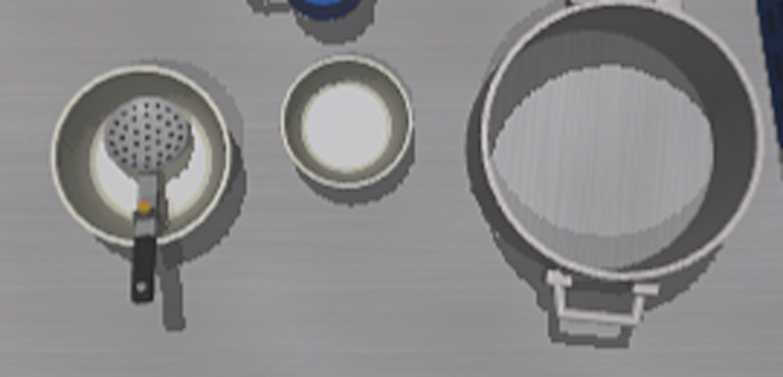

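View pics/sc.png

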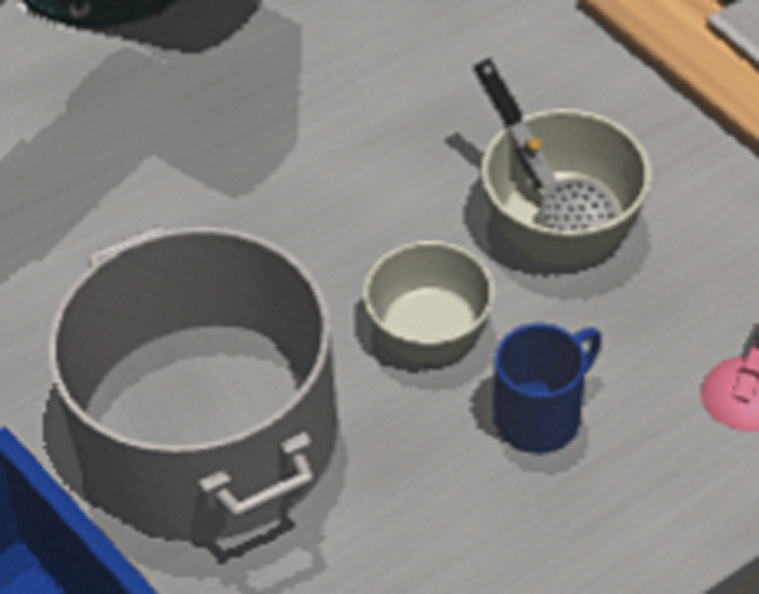

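```bash
cat >> h.py <<'E'
def circ(s,c0,r,z,tol=0.010,lo=40,hi=100,excl=None,it=8):
    """edge pixels -> plane z -> least-squares circle centre, keeping edges near radius r"""
    g=cv2.cvtColor(s["image"],cv2.COLOR_RGB2GRAY); e=np.argwhere(cv2.Canny(g,lo,hi)>0)[:,::-1]
    P=onz(s,e,z)[:,:2]; P=P[np.linalg.norm(P-c0,axis=1)<r+.03]; c=np.array(c0,float)
    for k in range(it):
        d=np.linalg.norm(P-c,axis=1); m=abs(d-r)<max(tol*(1-k/it),.0025)
        Q=P[m]; 
        v=(Q-c)/np.linalg.norm(Q-c,axis=1)[:,None]; c=c+np.linalg.lstsq(v,np.linalg.norm(Q-c,axis=1)-r,rcond=None)[0]
    return c,len(Q),np.std(np.linalg.norm(Q-c,axis=1)-r)
E
python3 - <<'E'
from h import *
t=load("top0"); s=load("scene0")
for n,px,spx,r,z in (("pot",(425,248),(227,285),.112,.136),("potin",(425,248),(227,285),.107,.136),("bowl",(260,253),(341,222),.077,.072)):
    for im,p in ((t,px),(s,spx)):
        c0=onz(im,p,z)[0,:2]; print(n,c0,circ(im,c0,r,z,tol=.015))
print("mug",onz(t,(321,188),.085),"jar",onz(t,(517,314),.11))
# handle end / grip
tp=np.array([[143,290],[144,207],[148,132],[145,237]])/2.9+[210,200]
sp=np.array([[486,68],[535,144],[578,204],[517,120]])/3.3+[170,170]
for n,a,b in zip(["tip hole","screw","dishc","gripbottom"],tp,sp): print(n,a,b,tri([(t,a),(s,b)]))
# pot loops
tp=np.array([[558,275],[650,287]])/2.9+[210,200]; print(onz(t,tp,.1)); print(onz(t,[[413,191],[438,192]],.094))
E
```

```text
pot [ 0.58361094 -0.22232278] (array([ 0.58640272, -0.22084527]), 284, np.float64(0.0007959588483690764))
pot [ 0.62816887 -0.24027463] (array([ 0.63438967, -0.24209554]), 58, np.float64(0.0012063219312701122))
potin [ 0.58361094 -0.22232278] (array([ 0.58647251, -0.22042122]), 313, np.float64(0.0008127400997581332))
potin [ 0.62816887 -0.24027463] (array([ 0.63383194, -0.23612704]), 56, np.float64(0.0013535765636766305))
bowl [0.5784596  0.16652804] (array([0.57847376, 0.17162692]), 171, np.float64(0.0007800869979692689))
bowl [0.58216705 0.17231154] (array([0.58011231, 0.1740553 ]), 82, np.float64(0.0012331125829095984))
mug [[0.7361639  0.01678407 0.085     ]] jar [[ 0.43082315 -0.43798351  0.11      ]]
tip hole [259.31034483 300.        ] [317.27272727 190.60606061] (array([0.46739211, 0.16372003, 0.11593723]), [np.float64(0.003337586841770712), np.float64(0.003337586841770644)])
screw [259.65517241 271.37931034] [332.12121212 213.63636364] (array([0.53548453, 0.17038563, 0.06852948]), [np.float64(0.0033886551550409484), np.float64(0.003388655155041021)])
dishc [261.03448276 245.51724138] [345.15151515 231.81818182] (array([0.60094848, 0.17090928, 0.04486751]), [np.float64(0.0033405111601061016), np.float64(0.003340511160106168)])
gripbottom [260.         281.72413793] [326.66666667 206.36363636] (array([0.51032496, 0.16781508, 0.08067215]), [np.float64(0.003669609325138181), np.float64(0.0036696093251381884)])
[[ 0.47633826 -0.17398108  0.1       ]
 [ 0.46633556 -0.24831033  0.1       ]]
[[ 0.72556436 -0.20592909  0.094     ]
 [ 0.72280906 -0.2663397   0.094     ]]
```

Run:
```python
from h import *
t=load("top0"); s=load("scene0")
for r in (.112,.107): print(circ(s,(.586,-.221),r,.136,tol=.008), circ(t,(.586,-.221),r,.136,tol=.004))
print(circ(s,(.578,.172),.077,.072,tol=.006))
# skimmer axes predicted from bowl pose
b=np.array([.578,.1725,0]); yaw=np.arctan2(.1709-.1637,.601-.4674); print("yaw",yaw)
a=np.radians(38); B=Rn.from_euler("z",yaw).as_matrix()
z=B@[-np.cos(a),0,np.sin(a)]; x=B@[np.sin(a),0,np.cos(a)]
# rim carries handle back x=4 at z=30 -> bowl rim at r~.075, height .072
p=b+B@[-.0745,0,0]+[0,0,.072]; o=p-x*.004-z*.030
for n,q in (("tip",(16,0,90)),("screw?",(12,0,4)),("dish",(23,0,-71)),("gripbot",(16,0,34)),("grip",(10,0,70))): print(n,o+x*q[0]/1e3+z*q[2]/1e3, proj(t,o+x*q[0]/1e3+z*q[2]/1e3),proj(s,o+x*q[0]/1e3+z*q[2]/1e3))
```

```text
(array([ 0.58791917, -0.21757167]), 131, np.float64(0.001012720599667099)) (array([ 0.58640242, -0.2208437 ]), 284, np.float64(0.0007960546874016477))
(array([ 0.58898229, -0.21725754]), 176, np.float64(0.0013117326892280237)) (array([ 0.58650604, -0.22046043]), 317, np.float64(0.0008221505854708295))
(array([0.57958012, 0.17301294]), 80, np.float64(0.0014672641697350275))
yaw 0.053840131973302355
tip [0.46377305 0.16634406 0.11839582] [[256.77644388 300.87082626]] [[316.18462476 189.14283817]]
screw? [0.5289847  0.16985846 0.06229689] [[259.01245606 273.41606219]] [[329.53258182 214.0201892 ]]
dish [0.59476233 0.17340336 0.0247904 ] [[260.0003566 247.9690877]] [[343.12710351 234.75795232]]
gripbot [0.50783771 0.1687188  0.08391877] [[258.10538609 281.97235843]] [[325.24736656 205.19995893]]
grip [0.47582181 0.16699339 0.10135452] [[257.62585577 295.51351087]] [[318.63222037 195.31724107]]
```

```bash
cat >> h.py <<'E'
import json
def Rt(head,tilt):
    """tool frame pointing down, tilted `tilt` from vertical toward azimuth head; tool y horizontal"""
    return Rn.from_euler("xyz",[np.pi,-tilt,head])
def cmd0(): 
    d=json.load(open("cmd.json")); return np.array(d["p"]),Rn.from_quat(d["q"])
def setcmd(p,R): json.dump({"p":list(map(float,p)),"q":list(map(float,R.as_quat()))},open("cmd.json","w"))
def rel(p,R):
    p0,R0=cmd0(); return np.round(R0.inv().apply(np.array(p)-p0)*100,2),np.round((R0.inv()*R).as_rotvec(),3)
def applied(sh,w):
    p0,R0=cmd0(); p=p0+R0.apply(np.array(sh)/100); R=R0*Rn.from_rotvec(w); setcmd(p,R); return p,R
E
python3 - <<'E'
from h import *
from rig import bot
st=bot.read_state(); setcmd([.245,-.492,.225],Rn.from_euler("xyz",st["orientation"]))
w=load("wrist0"); p0,R0=cmd0(); print("cam in tool",R0.inv().apply(-w["R"].T@w["t"]-p0), (w["R"]@R0.as_matrix()).round(3))
print(rel([.447,.164,.22],Rt(.054,.297)))
E
```

```text
cam in tool [ 8.31325039e-02 -8.23478592e-05 -1.58918648e-01] [[-0.001  1.     0.001]
 [-0.958 -0.001 -0.287]
 [-0.287 -0.002  0.958]]
(array([ 47.31, -49.73,   0.59]), array([-0.062,  0.293,  0.404]))
```

Call:
{"name": "arm_command", "arguments": {
  "motion": [
    [[1,3.9,-4.1,0.05,-0.005,0.024,0.034],[1,7.9,-8.3,0.1,-0.01,0.049,0.067],[1,11.8,-12.4,0.15,-0.015,0.073,0.101],[1,15.8,-16.6,0.2,-0.02,0.098,0.135],[1,19.7,-20.7,0.25,-0.026,0.122,0.168],[1,23.6,-24.9,0.3,-0.031,0.147,0.202]]
  ]
}}

```text
time: 0.9
tool_pos: [0.3455, -0.1626, 0.2212]
orientation: [3.126, -0.15, 0.259]
wrist_force: [1.0, 0.4, 0.0]
width: 0.094
```

Run:
```python
from h import *
from rig import bot
p,R=applied([23.6,-24.9,.3],[-.031,.147,.202]); st=bot.read_state(); print(p,R.as_euler("xyz"),st["q"])
print(rel([.447,.164,.22],Rt(.054,.297)))
json.dump([[list(load0) for load0 in (st["q"],st["tool_pos"],st["orientation"])]],open("kin.json","w"))
```

```text
[ 0.34535179 -0.16393133  0.22245771] [ 3.12720271 -0.14895304  0.26031357] [-0.68810537 -0.39483881  1.80207354  0.11263848  1.63277222  0.63794404]
(array([ 18.02, -29.11,   2.53]), array([-0.031,  0.146,  0.202]))
```

Call:
{"name": "arm_command", "arguments": {
  "motion": [
    [[0.7,3.0,-4.85,0.42,-0.005,0.024,0.034],[0.7,6.0,-9.7,0.84,-0.01,0.049,0.067],[0.7,9.0,-14.55,1.26,-0.015,0.073,0.101],[0.7,12.0,-19.4,1.7,-0.02,0.098,0.135],[0.7,15.0,-24.25,2.1,-0.026,0.122,0.168],[0.7,18.0,-29.1,2.5,-0.031,0.146,0.202],[0.7,18.0,-29.1,2.5,-0.031,0.146,0.202]]
  ]
}}

```text
time: 1.78
tool_pos: [0.4459, 0.1672, 0.2178]
orientation: [3.14, -0.295, 0.063]
wrist_force: [0.1, -1.3, -0.5]
width: 0.0655
```

Run:
```python
from h import *
from rig import bot
p,R=applied([18,-29.1,2.5],[-.031,.146,.202]); st=bot.read_state(); print(p,R.as_euler("xyz"),st["q"],st["tool_pos"],st["wrist_force"])
s=grab(bot,"wrist","1")
# predicted point pixels
o=None
b=np.array([.578,.1725,0]); yaw=.054
a=np.radians(38); B=Rn.from_euler("z",yaw).as_matrix()
z=B@[-np.cos(a),0,np.sin(a)]; x=B@[np.sin(a),0,np.cos(a)]
p=b+B@[-.0745,0,0]+[0,0,.072]; o=p-x*.004-z*.030
for n,q in (("tip",(16,0,98)),("screw?",(12,0,4)),("dish",(23,0,-71)),("gripbot",(16,0,34)),("grip",(16,0,70))): print(n, proj(s,o+x*q[0]/1e3+z*q[2]/1e3))
```

```text
[0.44674839 0.16381875 0.22030865] [-3.14134671 -0.29690819  0.05442961] [ 0.28558093 -0.28589214  1.75269121 -0.06677883  1.38718055  1.79642049] [0.44587577 0.16722503 0.2178137 ] [ 0.09971476 -1.25055279 -0.53752131]
tip [[318.8924216  280.42554957]]
screw? [[319.01924337 189.59891595]]
dish [[319.24889582 125.14221761]]
gripbot [[319.01788815 212.38251546]]
grip [[318.95110928 248.36922026]]
```

View pics/wrist1.png

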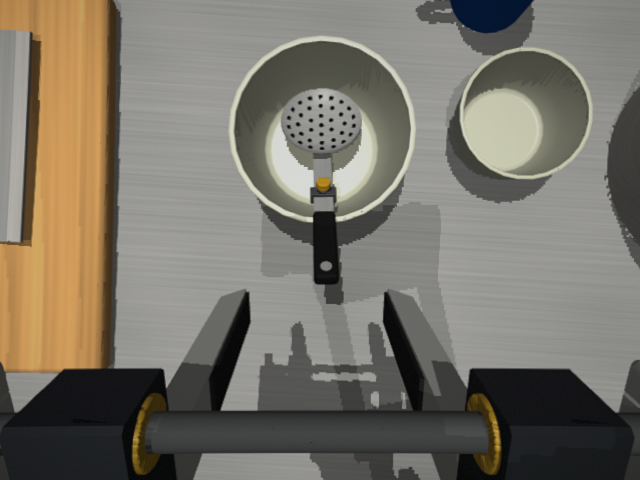

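Run:
```python
from h import *
from rig import bot
st=bot.read_state(); print(st["tool_pos"],st["orientation"],st["joint_velocities"],st["wrist_force"],st["wrist_torque"])
print(rel([.476,.1635,.103],Rt(.072,.297)))
s=load("wrist1"); crop(s,260,80,400,300,2.7,"w1c.png")
```

```text
[0.4459816  0.16505118 0.21794209] [ 3.13905737 -0.2952006   0.06012492] [-0.06733008 -0.02402733  0.01316941 -0.00739715  0.00631586 -0.00775236] [ 0.26603385 -0.62207042  0.16769888] [ 0.02367412  0.15863956 -0.00429951]
(array([-0.64,  0.19, 12.07]), array([ 0.005,  0.   , -0.017]))
```

View pics/w1c.png

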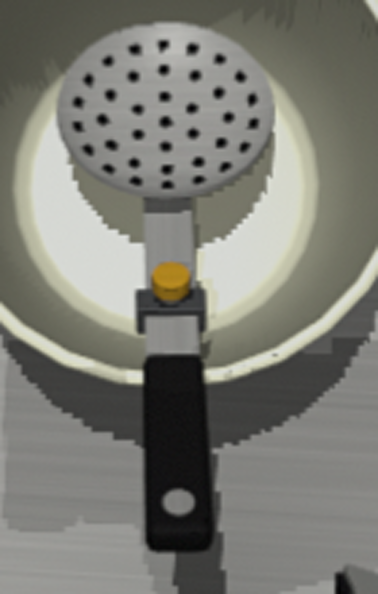

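Call:
{"name": "arm_command", "arguments": {
  "motion": [
    [[0.7,-0.2,0.1,3.5,0.005,0,-0.017],[0.7,-0.4,0.2,7.0,0.005,0,-0.017],[0.7,-0.6,0.2,9.5,0.005,0,-0.017],[0.7,-0.6,0.2,11.2,0.005,0,-0.017],[0.7,-0.6,0.2,12.1,0.005,0,-0.017],[0.7,-0.6,0.2,12.1,0.005,0,-0.017],[0.7,-0.6,0.2,12.1,0.005,0,-0.017]]
  ]
}}

```text
time: 2.7
tool_pos: [0.4771, 0.1625, 0.1025]
orientation: [3.14, -0.299, 0.072]
wrist_force: [0.4, -0.1, -0.7]
width: 0.0658
```

Run:
```python
from h import *
from rig import bot
p,R=applied([-.6,.2,12.1],[.005,0,-.017]); print(p)
s=grab(bot,"wrist","2"); st=bot.read_state(); print(st["tool_pos"],st["orientation"],st["wrist_force"],st["width"],st["q"])
# predicted grasp-point pixel
print(proj(s,st["tool_pos"]))
```

```text
[0.47647469 0.16346518 0.10284707]
[0.47717387 0.16271618 0.10263698] [ 3.14019427 -0.29941936  0.07224058] [0.92008154 0.38407646 0.24733727] 0.06565170375587047 [ 0.25186147 -0.16080407  1.88584551 -0.06003507  1.12261659  1.76863827]
[[315.5395147  322.64982276]]
```

View pics/wrist2.png

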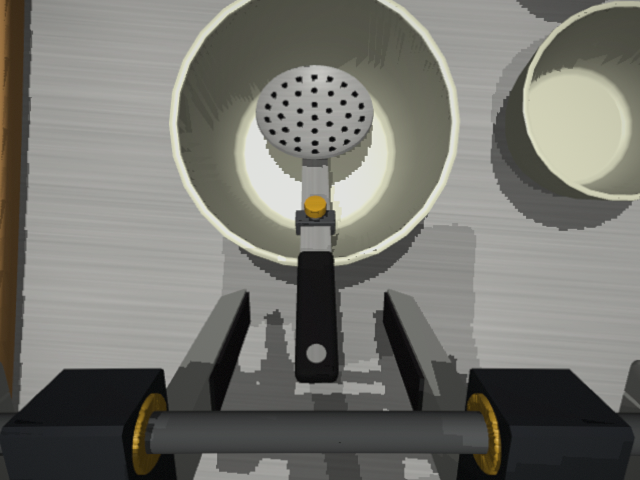

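Call:
{"name": "arm_command", "arguments": {
  "motion": [
    [[0.1,0,0,0,0,0,0],[0.1,0,0,0,0,0,0],[0.1,0,0,0,0,0,0],[0.1,0,0,0,0,0,0],[0.1,0,0,0,0,0,0],[0.1,0,0,0,0,0,0]]
  ],
  "squeeze": 35
}}

```text
time: 3.5
tool_pos: [0.4766, 0.1629, 0.1014]
orientation: [3.14, -0.297, 0.073]
wrist_force: [-0.0, -0.6, -0.6]
width: 0.0177
```

Run:
```python
from h import *
p,R=cmd0()
for d in (.02,.07,.12,.16): print(rel(p+[0,0,d],R))
```

```text
(array([ 0.59, -0.  , -1.91]), array([0., 0., 0.]))
(array([ 2.05, -0.  , -6.69]), array([0., 0., 0.]))
(array([  3.51,  -0.  , -11.47]), array([0., 0., 0.]))
(array([  4.68,  -0.  , -15.3 ]), array([0., 0., 0.]))
```

Call:
{"name": "arm_command", "arguments": {
  "motion": [
    [[0.1,0.3,0,-0.95,0,0,0],[0.1,0.85,0,-2.8,0,0,0],[0.1,1.75,0,-5.7,0,0,0],[0.1,2.9,0,-9.5,0,0,0],[0.1,4.1,0,-13.4,0,0,0],[0.1,4.7,0,-15.3,0,0,0],[0.1,4.7,0,-15.3,0,0,0]]
  ]
}}

```text
time: 4.38
tool_pos: [0.4775, 0.1634, 0.2642]
orientation: [3.141, -0.302, 0.073]
wrist_force: [0.1, -0.2, -1.8]
width: 0.0176
```

Run:
```python
from h import *
from rig import bot
p,R=applied([4.7,0,-15.3],[0,0,0]); print(p)
s=grab(bot,"wrist","3"); st=bot.read_state(); print(st["tool_pos"],st["orientation"],st["wrist_force"],st["wrist_torque"],st["width"],st["q"])
grab(bot,"top","3"); s2=grab(bot,"scene","3"); crop(s2,200,80,420,260,3.5,"s3c.png")
```

```text
[0.4766554  0.16347139 0.26290321]
[0.47664284 0.16317585 0.26196561] [ 3.14012081 -0.29809973  0.07273541] [-0.74104572  0.09118184 -1.20556013] [0.02260407 0.28788356 0.0133238 ] 0.01787137534344531 [ 0.25304059 -0.23181158  1.62461289 -0.05450546  1.45567193  1.74959042]
```

View pics/wrist3.png

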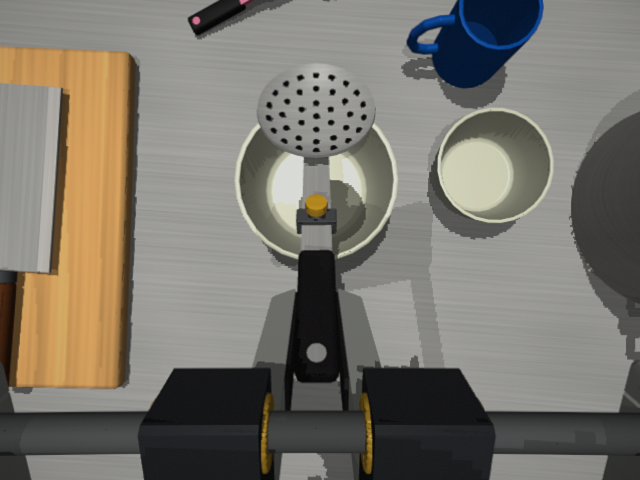

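View pics/s3c.png

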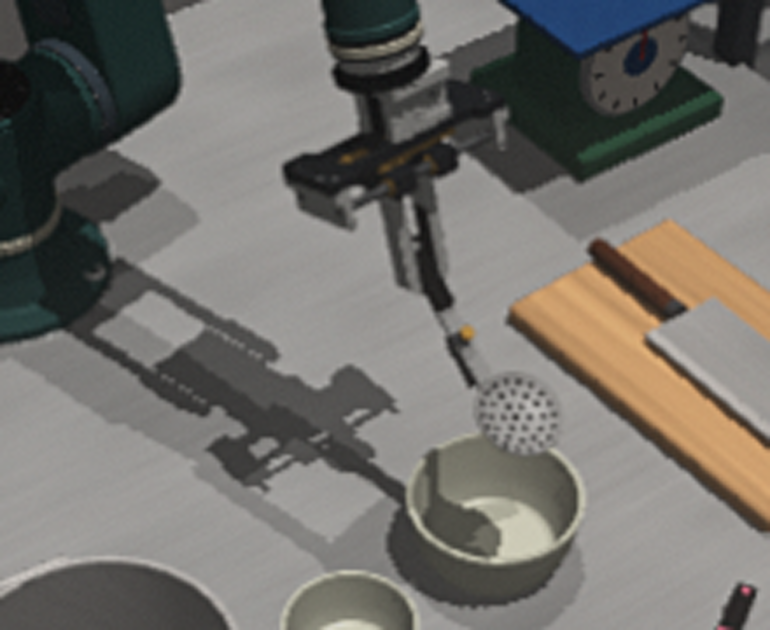

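Run:
```python
from h import *
s=load("wrist3"); crop(s,250,50,390,190,5,"w3a.png"); crop(s,270,180,370,400,2.7,"w3b.png")
# prior prediction
st={"p":np.array([.4766,.1632,.2620])}; R=Rn.from_euler("xyz",[3.1401,-.2981,.0727])
al=np.radians(35)
# skimmer axes in tool frame: -z_s = cos(al) tz + sin(al)*tx ; -x_s = cos(al)*... 
def sk(q,al=al,g=(10,0,70),off=(0,0,0)):
    zs=-np.array([np.sin(al),0,np.cos(al)]); xs=np.array([np.cos(al),0,-np.sin(al)]); ys=np.cross(zs,xs)
    q=(np.atleast_2d(q)-g)/1e3; return np.array(off)/1e3+q@np.array([xs,ys,zs])
pts=[(16,0,98),(16,9,98),(16,-9,98),(16,9,34),(16,-9,34),(9,8,0),(28,0,-108),(23,37.5,-71)]
for q,u in zip(pts,proj(s,st["p"]+R.apply(sk(pts)))): print(q,u.round(1))
```

```text
(16, 0, 98) [316.2 380.3]
(16, 9, 98) [293.6 380.3]
(16, -9, 98) [338.8 380.3]
(16, 9, 34) [298.2 253. ]
(16, -9, 34) [334.3 253. ]
(9, 8, 0) [302.2 213.1]
(28, 0, -108) [316.2  81.1]
(23, 37.5, -71) [258.5 118.5]
```

View pics/w3a.png

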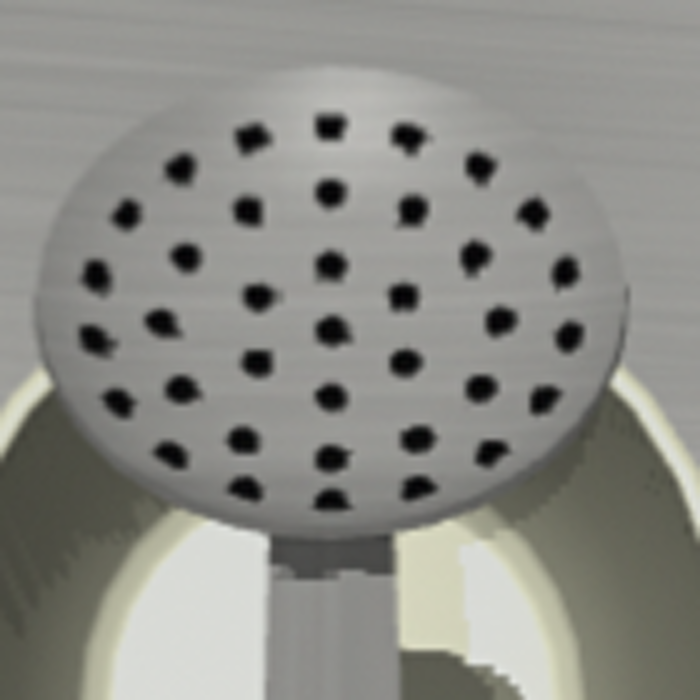

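View pics/w3b.png

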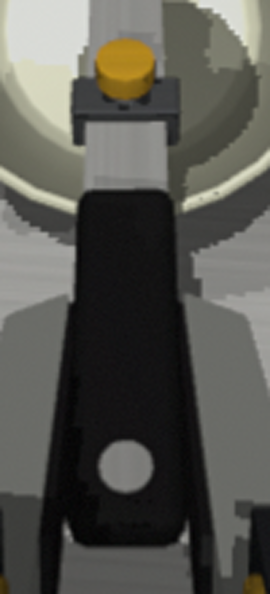

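```bash
cat > fit.py <<'E'
from h import *
from scipy.optimize import least_squares
s=load("wrist3"); P=np.array([.4766,.1632,.2620]); R=Rn.from_euler("xyz",[3.1401,-.2981,.0727])
def sk(q,al,g,yw=0,ro=0):
    """skimmer points (mm) -> tool frame (m); g = skimmer coords of the TCP; yw/ro small turns about skimmer x and z"""
    zs=-np.array([np.sin(al),0,np.cos(al)]); xs=np.array([np.cos(al),0,-np.sin(al)]); ys=np.cross(zs,xs)
    q=(np.atleast_2d(q)-g)/1e3; q=Rn.from_rotvec([yw,0,ro]).apply(q); return q@np.array([xs,ys,zs])
def px(q,v): return proj(s,P+R.apply(sk(q,v[0],(v[1],v[2],v[3]),v[4])))
pts=[(16,9,98),(16,-9,98),(16,9,34),(16,-9,34),(23,37.5,-71),(23,-37.5,-71)]
obs=np.array([(293,382.),(339.6,382.),(298.5,250.4),(335.2,250.4),(257.2,np.nan),(375.4,np.nan)])
def f(v):
    r=(px(pts,v)-obs).ravel(); r=r[~np.isnan(r)]; return np.r_[r,(v[0]-np.radians(35))*20,(v[1]-10)*.3,(v[3]-70)*.3]
if __name__=="__main__":
    r=least_squares(f,[np.radians(35),10,0,70,0]); v=r.x; print(np.degrees(v[0]),v[1:],r.fun.round(1))
    for q in [(28,0,-108),(32.7,0,-107.2),(9,0,34),(9,8,10),(13,0,0),(4,0,0)]: print(q,px(q,v).round(1))
    # sleeve top edge row 222.? : z as function of assumed sleeve front x
    for xx in (9,11,12,13): print(xx,[(z,px((xx,0,z),v)[0,1].round(1)) for z in (-10,-5,0,5,10,15,20)])
E
python3 fit.py
```

```text
36.64152305650285 [ 7.37246175e+00  1.21822213e-01  6.89507013e+01 -1.77653272e-04] [ 0.5 -0.1 -0.2 -0.1 -0.4  0.2 -0.4  0.2  0.   0.3  0.6 -0.8 -0.3]
(28, 0, -108) [[316.4  71.6]]
(32.7, 0, -107.2) [[316.4  65.5]]
(9, 0, 34) [[316.5 258.8]]
(9, 8, 10) [[301.7 222.6]]
(13, 0, 0) [[316.5 203.9]]
(4, 0, 0) [[316.5 214.8]]
9 [(-10, np.float64(195.8)), (-5, np.float64(202.2)), (0, np.float64(208.8)), (5, np.float64(215.6)), (10, np.float64(222.5)), (15, np.float64(229.7)), (20, np.float64(237.1))]
11 [(-10, np.float64(193.3)), (-5, np.float64(199.8)), (0, np.float64(206.4)), (5, np.float64(213.1)), (10, np.float64(220.1)), (15, np.float64(227.3)), (20, np.float64(234.7))]
12 [(-10, np.float64(192.1)), (-5, np.float64(198.5)), (0, np.float64(205.1)), (5, np.float64(211.9)), (10, np.float64(218.9)), (15, np.float64(226.1)), (20, np.float64(233.5))]
13 [(-10, np.float64(190.8)), (-5, np.float64(197.3)), (0, np.float64(203.9)), (5, np.float64(210.7)), (10, np.float64(217.7)), (15, np.float64(224.8)), (20, np.float64(232.3))]
```

Run:
```python
from h import *
s=load("wrist3"); crop(s,285,180,350,260,9,"w3d.png")
```

```text
(no output)
```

View pics/w3d.png

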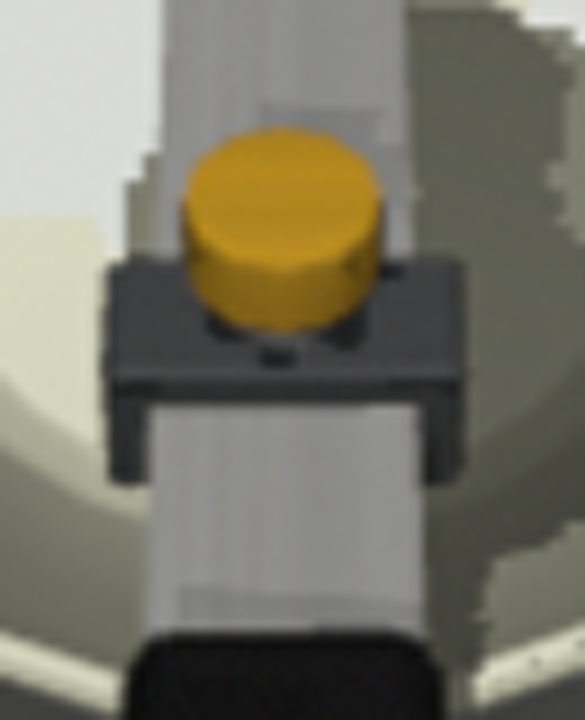

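```bash
cat > kin.py <<'E'
from h import *
from scipy.optimize import least_squares
D=[([-1.2121323,.0877837718,1.37190356,0,1.68358880,-.10307970],[.24489916,-.4920342,.22357561],[-3.13991804,-.00017258,.461743512]),
([ 0.25304059,-0.23181158,1.62461289,-0.05450546,1.45567193,1.74959042],[0.47664284,0.16317585,0.26196561],[3.14012081,-0.29809973,0.07273541]),
([ 0.25186147,-0.16080407,1.88584551,-0.06003507,1.12261659,1.76863827],[.47717387,.16271618,.10263698],[3.14019427,-.29941936,.07224058]),
([-0.68810537,-0.39483881,1.80207354,0.11263848,1.63277222,0.63794404],[.3455,-.1626,.2212],[3.126,-.15,.259])]
Y=lambda a:Rn.from_euler("y",a); Z=lambda a:Rn.from_euler("z",a)
def fk(q,v):
    a1,h,L2,L3,e,L6=v; B=Z(q[0]); A=B*Y(q[1]); F=A*Y(q[2]); W=F*Z(q[3])*Y(q[4]); T=W*Z(q[5])
    p=np.array([0,0,h])+B.apply([a1,0,0])+A.apply([0,0,L2])+F.apply([e,0,L3])+T.apply([0,0,L6]); return p,T
def fit():
    f=lambda v:np.concatenate([fk(q,v)[0]-p for q,p,o in D])*1e3
    r=least_squares(lambda v:np.r_[f(v),(v-[0,.35,.4,.35,0,.25])*1.0],[0,.35,.4,.35,0,.25]); return r.x,f(r.x)
if __name__=="__main__":
    v,res=fit(); print(v.round(4),res.round(1))
    q,p,o=D[1]; T=fk(q,v)[1]; E=Rn.from_euler("xyz",o); off=(T.inv()*E); print(off.as_rotvec(), ((fk(D[0][0],v)[1]).inv()*Rn.from_euler("xyz",D[0][2])).as_rotvec())
E
python3 kin.py
```

```text
[-0.0009  0.157   0.4504  0.5002  0.1026  0.3356] [-53.1 -19.6  -0.1  14.8 -54.9   0.1  14.2 -55.    0.  -36.  -43.1  -0.1]
[ 2.10706258e-09 -9.73098935e-09  1.57079632e+00] [ 5.62622901e-07 -4.50672879e-07  1.57079640e+00]
```

```bash
sed -i 's/a1,h,L2,L3,e,L6=v/a1,h,L2,L3,e,L6,d=v/; s/B.apply(\[a1,0,0\])/B.apply([a1,d,0])/; s/0,.25\])\*1.0/0,.25,0])*.01/; s/0,.35,.4,.35,0,.25\]); return/0,.35,.4,.35,0,.25,0]); return/' kin.py; python3 kin.py
cat >> kin.py <<'E'
OFF=Z(np.pi/2); LO=np.array([-3.1,-.76,.27,-1.08,.17,-2.57]); HI=np.array([3.1,2.03,2.55,4.22,2.65,2.57])
def ik(p,R,q0,v):
    def f(q): P,T=fk(q,v); return np.r_[(P-p)*10,(R.inv()*(T*OFF)).as_rotvec()*3]
    r=least_squares(f,np.clip(q0,LO+.01,HI-.01),bounds=(LO,HI)); return r.x,np.linalg.norm(r.fun)
E
cat > plan.py <<'E'
from kin import *
v,_=fit(); q=np.array(D[1][0])
pot=np.array([.587,-.2205])
import sys
for phi in np.radians([-40,-45,-50,-60,-75,-90,30,40,150,180,-150]):
    u=np.array([np.cos(phi),np.sin(phi)]); q=np.array(D[1][0]); al=np.radians(36.6)
    p0=np.array([.4766,.1632,.262]); out=[]
    hd=phi+np.pi; hd=(hd+np.pi)%(2*np.pi)-np.pi
    for z in (.345,.203):
        P=np.r_[pot+u*.1021,z]
        for k in np.linspace(0,1,16) if z>.3 else (1,):
            pp=p0+(P-p0)*k if z>.3 else P
            q,e=ik(pp,Rt(.0727+(hd-.0727)*k,.298+(-al-.298)*k),q,v); out.append(e)
        print(int(np.degrees(phi)),z,q.round(2),np.max(out).round(4))
E
python3 plan.py
```

```text
[0.     0.1526 0.4489 0.4998 0.1007 0.3316 0.0566] [ 0.  0. -0.  0.  0. -0. -0.  0.  0. -0. -0.  0.]
[ 2.10706258e-09 -9.73098935e-09  1.57079632e+00] [ 5.62622901e-07 -4.50672879e-07  1.57079640e+00]
-40 0.345 [-0.41  0.06  1.3  -0.19  1.18 -1.26] 0.0
-40 0.203 [-0.41  0.09  1.54 -0.22  0.9  -1.2 ] 0.0
-45 0.345 [-0.39  0.06  1.29 -0.25  1.2  -1.16] 0.0
-45 0.203 [-0.39  0.1   1.53 -0.29  0.93 -1.07] 0.0
-50 0.345 [-0.38  0.07  1.28 -0.31  1.23 -1.06] 0.0
-50 0.203 [-0.38  0.11  1.52 -0.35  0.96 -0.95] 0.0
-59 0.345 [-0.35  0.1   1.25 -0.41  1.3  -0.86] 0.0
-59 0.203 [-0.35  0.13  1.49 -0.46  1.05 -0.74] 0.0
-75 0.345 [-0.32  0.14  1.2  -0.53  1.43 -0.61] 0.0
-75 0.203 [-0.32  0.18  1.44 -0.56  1.19 -0.46] 0.0
-90 0.345 [-0.3   0.2   1.14 -0.61  1.58 -0.38] 0.0
-90 0.203 [-0.3   0.23  1.38 -0.62  1.36 -0.22] 0.0
29 0.345 [-0.8   0.02  1.76  1.2   1.14  2.57] 2.211
29 0.203 [-0.76  0.13  1.85  1.19  1.01  2.57] 2.211
40 0.345 [-0.82  0.06  1.64  1.06  1.34  2.57] 2.0483
40 0.203 [-0.77  0.16  1.74  1.05  1.19  2.57] 2.0483
150 0.345 [-0.46  0.5   0.75  0.07  2.53  1.68] 0.0
150 0.203 [-0.46  0.5   1.02  0.05  2.25  1.65] 0.0
180 0.345 [-0.39  0.48  0.77 -0.37  2.46  0.96] 0.0
180 0.203 [-0.39  0.49  1.04 -0.28  2.2   1.08] 0.0
-150 0.345 [-0.33  0.42  0.86 -0.6   2.22  0.43] 0.0
-150 0.203 [-0.33  0.43  1.12 -0.52  1.99  0.6 ] 0.0
```

```bash
cat > path.py <<'E'
from kin import *
def rows(p1,h1,t1,p0,h0,t0,ks):
    c0,R0=cmd0(); out=[]
    for k in ks:
        p=np.array(p0)+(np.array(p1)-p0)*k; R=Rt(h0+(h1-h0)*k,t0+(t1-t0)*k)
        out.append([0.1]+list(np.round(R0.inv().apply(p-c0)*100,1))+list(np.round((R0.inv()*R).as_rotvec(),3)))
    return out
E
python3 - <<'E'
from path import *
pot=np.array([.587,-.2205]); phi=np.radians(-50); u=np.array([np.cos(phi),np.sin(phi)])
p1=np.r_[pot+u*.0981,.350]; p0=np.array([.4767,.1635,.2629]); print(p1)
v,_=fit(); q=np.array(D[1][0]); Q=[]
for k in np.arange(0,19)/18:
    q,e=ik(p0+(p1-p0)*k,Rt(.0727+(phi+np.pi-.0727)*k,.298+(-.639-.298)*k),q,v); Q.append(q)
print(np.abs(np.diff(Q,axis=0)).max(0)*8)
for r in rows(p1,phi+np.pi,-.639,p0,.0727,.298,np.arange(1,7)/18): print(r)
E
```

```text
[ 0.65005746 -0.29564896  0.35      ]
[0.75310173 0.43673624 0.51566648 0.49388912 0.89938009 1.71006391]
[0.1, np.float64(0.9), np.float64(2.6), np.float64(-0.2), np.float64(0.033), np.float64(-0.051), np.float64(-0.118)]
[0.1, np.float64(1.8), np.float64(5.2), np.float64(-0.5), np.float64(0.059), np.float64(-0.103), np.float64(-0.237)]
[0.1, np.float64(2.7), np.float64(7.8), np.float64(-0.7), np.float64(0.08), np.float64(-0.153), np.float64(-0.358)]
[0.1, np.float64(3.5), np.float64(10.5), np.float64(-0.9), np.float64(0.094), np.float64(-0.203), np.float64(-0.48)]
[0.1, np.float64(4.4), np.float64(13.1), np.float64(-1.2), np.float64(0.102), np.float64(-0.251), np.float64(-0.604)]
[0.1, np.float64(5.3), np.float64(15.7), np.float64(-1.4), np.float64(0.104), np.float64(-0.297), np.float64(-0.728)]
```

```bash
cat > seg.py <<'E'
from path import *
pot=np.array([.587,-.2205]); phi=np.radians(-50); u=np.array([np.cos(phi),np.sin(phi)])
p1=np.r_[pot+u*.0981,.365]; p0=np.array([.4767,.1635,.2629])
def W(k):
    p=p0+(p1-p0)*k; p[2]=np.interp(k,[0,1/3,1],[.2629,.345,.365])
    return p,Rt(.0727+(phi+np.pi-.0727)*k,.298+(-.639-.298)*k)
def show(ks):
    c0,R0=cmd0()
    for k in ks:
        p,R=W(k); print([0.1]+[float(x) for x in list(np.round(R0.inv().apply(p-c0)*100,1))+list(np.round((R0.inv()*R).as_rotvec(),3))],end=",\n")
E
python3 -c "
from seg import *
show(np.arange(1,7)/18)"
```

```text
[0.1, 1.1, 2.6, -1.1, 0.033, -0.051, -0.118],
[0.1, 2.3, 5.2, -2.2, 0.059, -0.103, -0.237],
[0.1, 3.4, 7.8, -3.2, 0.08, -0.153, -0.358],
[0.1, 4.6, 10.5, -4.3, 0.094, -0.203, -0.48],
[0.1, 5.7, 13.1, -5.4, 0.102, -0.251, -0.604],
[0.1, 6.9, 15.7, -6.5, 0.104, -0.297, -0.728],
```

Call:
{"name": "arm_command", "arguments": {
  "motion": [
    [[0.1,1.1,2.6,-1.1,0.033,-0.051,-0.118],[0.1,2.3,5.2,-2.2,0.059,-0.103,-0.237],[0.1,3.4,7.8,-3.2,0.08,-0.153,-0.358],[0.1,4.6,10.5,-4.3,0.094,-0.203,-0.48],[0.1,5.7,13.1,-5.4,0.102,-0.251,-0.604],[0.1,6.9,15.7,-6.5,0.104,-0.297,-0.728]]
  ]
}}

```text
time: 5.28
tool_pos: [0.5349, 0.0088, 0.3425]
orientation: [-3.14, 0.019, 0.808]
wrist_force: [0.3, 0.4, -1.5]
width: 0.0174
```

```bash
python3 -c "
from seg import *
print(applied([6.9,15.7,-6.5],[.104,-.297,-.728])[0])
show(np.arange(7,13)/18)"
```

```text
[0.53482602 0.01026596 0.34523956]
[0.1, -1.2, 2.4, -0.1, -0.005, -0.052, -0.122],
[0.1, -2.4, 4.9, -0.3, -0.017, -0.104, -0.244],
[0.1, -3.5, 7.4, -0.4, -0.034, -0.155, -0.365],
[0.1, -4.7, 9.8, -0.6, -0.058, -0.204, -0.485],
[0.1, -5.9, 12.3, -0.7, -0.088, -0.253, -0.605],
[0.1, -7.0, 14.7, -0.9, -0.125, -0.299, -0.724],
```

Call:
{"name": "arm_command", "arguments": {
  "motion": [
    [[0.1,-1.2,2.4,-0.1,-0.005,-0.052,-0.122],[0.1,-2.4,4.9,-0.3,-0.017,-0.104,-0.244],[0.1,-3.5,7.4,-0.4,-0.034,-0.155,-0.365],[0.1,-4.7,9.8,-0.6,-0.058,-0.204,-0.485],[0.1,-5.9,12.3,-0.7,-0.088,-0.253,-0.605],[0.1,-7.0,14.7,-0.9,-0.125,-0.299,-0.724]]
  ]
}}

```text
time: 6.02
tool_pos: [0.5927, -0.143, 0.3518]
orientation: [-3.138, 0.33, 1.542]
wrist_force: [0.7, 0.1, -1.6]
width: 0.0178
```

```bash
python3 -c "
from seg import *
print(applied([-7,14.7,-.9],[-.125,-.299,-.724])[0])
show(np.arange(13,19)/18)"
```

```text
[ 0.59232838 -0.14200029  0.35516263]
[0.1, -2.5, 1.0, 0.7, -0.042, -0.052, -0.115],
[0.1, -4.9, 2.1, 1.3, -0.09, -0.103, -0.227],
[0.1, -7.4, 3.1, 2.0, -0.144, -0.154, -0.337],
[0.1, -9.8, 4.2, 2.6, -0.204, -0.204, -0.444],
[0.1, -12.2, 5.2, 3.3, -0.27, -0.252, -0.549],
[0.1, -14.7, 6.3, 3.9, -0.341, -0.298, -0.651],
```

Call:
{"name": "arm_command", "arguments": {
  "motion": [
    [[0.1,-2.5,1.0,0.7,-0.042,-0.052,-0.115],[0.1,-4.9,2.1,1.3,-0.09,-0.103,-0.227],[0.1,-7.4,3.1,2.0,-0.144,-0.154,-0.337],[0.1,-9.8,4.2,2.6,-0.204,-0.204,-0.444],[0.1,-12.2,5.2,3.3,-0.27,-0.252,-0.549],[0.1,-14.7,6.3,3.9,-0.341,-0.298,-0.651],[0.1,-14.7,6.3,3.9,-0.341,-0.298,-0.651],[0.1,-14.7,6.3,3.9,-0.341,-0.298,-0.651]]
  ]
}}

```text
time: 7.02
tool_pos: [0.6498, -0.2954, 0.3633]
orientation: [-3.14, 0.638, 2.268]
wrist_force: [-0.0, -0.1, -0.6]
width: 0.0178
```

Run:
```python
from seg import *
from rig import bot
print(applied([-14.7,6.3,3.9],[-.341,-.298,-.651])[0],p1, cmd0()[1].as_euler("xyz"))
for n in ("wrist","top","scene"): grab(bot,n,"4")
st=bot.read_state(); print(st)
crop(load("top4"),360,150,500,300,4,"t4c.png");crop(load("scene4"),150,130,330,330,3,"s4c.png")
```

```text
[ 0.65010096 -0.29580416  0.36544374] [ 0.65005746 -0.29564896  0.365     ] [-3.14112105  0.63894765  2.26889369]
{'time': 7.175, 'q': array([-0.37144871,  0.06841968,  1.24447673, -0.30596342,  1.26448288,
       -1.06266082]), 'joint_velocities': array([-0.00083577, -0.00172483, -0.00340129, -0.00153096, -0.00503967,
       -0.00448132]), 'tau': array([-2.10954929e-01, -3.59938109e+01, -3.29931486e+01, -1.22556198e+00,
       -2.22439997e+00, -3.33248012e-03]), 'tool_pos': array([ 0.65057969, -0.29489162,  0.3646188 ]), 'orientation': array([-3.14052371,  0.63983635,  2.2701337 ]), 'wrist_force': array([-0.66235293,  0.25214224, -1.66152935]), 'wrist_torque': array([ 0.34466506,  0.16408273, -0.01630895]), 'width': 0.017928689545665497}
```

View pics/wrist4.png

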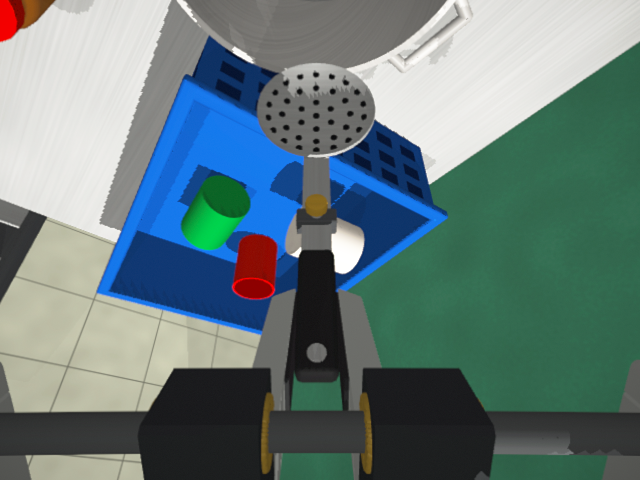

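View pics/t4c.png

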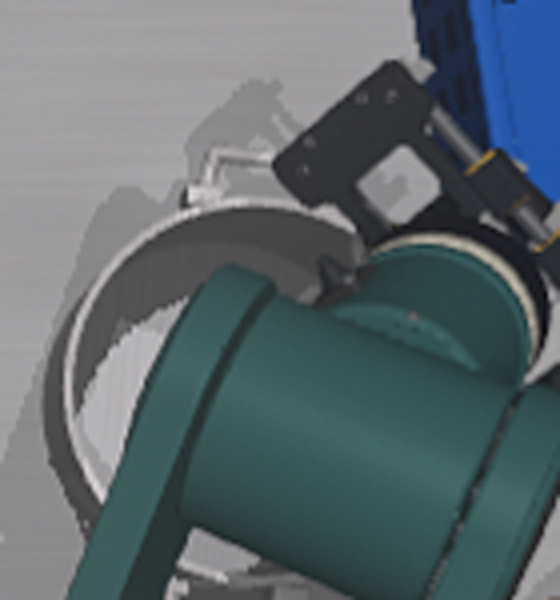

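View pics/s4c.png

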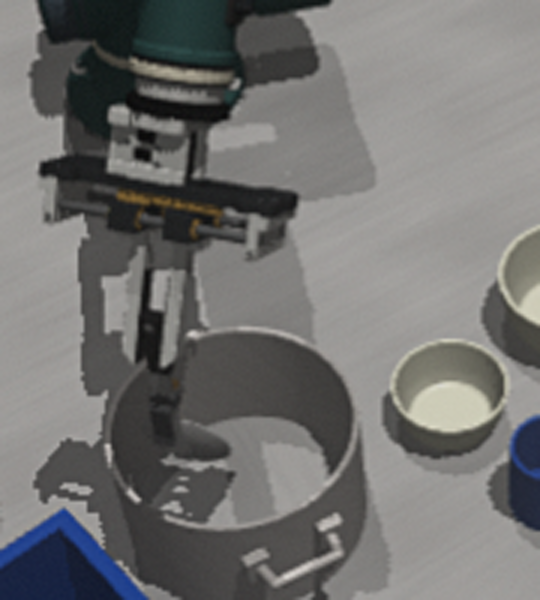

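```bash
cat >> h.py <<'E'
def wrel(d):
    """world shift (m) -> tool shift cm"""
    p,R=cmd0(); return np.round(R.inv().apply(np.array(d))*100,2)
E
python3 - <<'E'
from h import *
for d in (.02,.04,.06,.08,.09,.10,.119): print(d,wrel([0,0,-d]))
s=load("scene4"); 
from seg import pot,phi,u
# handle line check: predicted vertical through grip and strip in scene
P=np.array([.6506,-.2949,.3646]); o=P+np.r_[u*.0074,-.069]
for z in (98,34,10,-30,-60): print(z,(proj(s,o+[0,0,z/1e3])-[150,130])*3)
E
```

```text
0.02 [1.19 0.   1.61]
0.04 [2.39 0.   3.21]
0.06 [3.58 0.   4.82]
0.08 [4.77 0.   6.42]
0.09 [5.37 0.   7.22]
0.1 [5.96 0.   8.03]
0.119 [7.1  0.   9.55]
98 [[137.67360477 320.25492386]]
34 [[150.89342177 375.87018843]]
10 [[155.59973167 395.61788953]]
-30 [[163.16003036 427.28470289]]
-60 [[168.60922932 450.06625636]]
```

Call:
{"name": "arm_command", "arguments": {
  "motion": [
    [[0.1,1.2,0,1.6,0,0,0],[0.1,2.4,0,3.2,0,0,0],[0.1,3.6,0,4.8,0,0,0],[0.1,4.5,0,6.0,0,0,0],[0.1,5.4,0,7.2,0,0,0],[0.1,6.0,0,8.05,0,0,0],[0.1,6.0,0,8.05,0,0,0]]
  ]
}}

```text
time: 8.05
tool_pos: [0.6497, -0.2959, 0.263]
orientation: [-3.139, 0.639, 2.27]
wrist_force: [-0.5, -0.6, -1.9]
width: 0.0177
```

Run:
```python
from h import *
from rig import bot
print(applied([6.0,0,8.05],[0,0,0])[0])
for n in ("wrist","scene"): grab(bot,n,"5")
st=bot.read_state(); print(st["tool_pos"],st["wrist_force"],st["wrist_torque"])
crop(load("scene5"),165,180,295,320,4.2,"s5c.png")
```

```text
[ 0.64997085 -0.29570815  0.26504342]
[ 0.64998365 -0.2959831   0.26478069] [-0.58386369  0.70775215 -1.53319129] [ 0.52138429  0.36240991 -0.05186771]
```

View pics/wrist5.png

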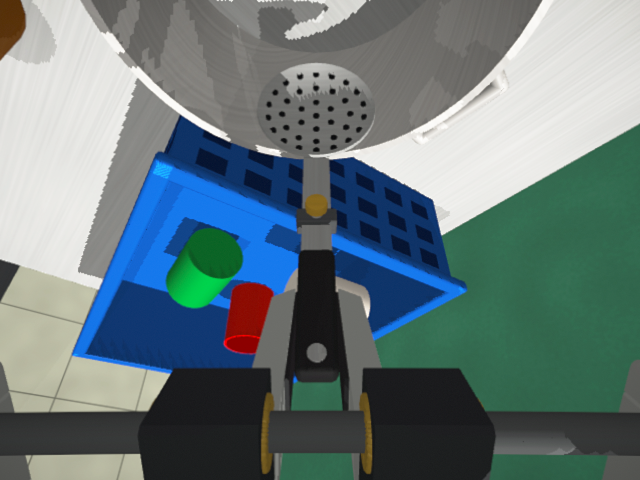

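View pics/s5c.png

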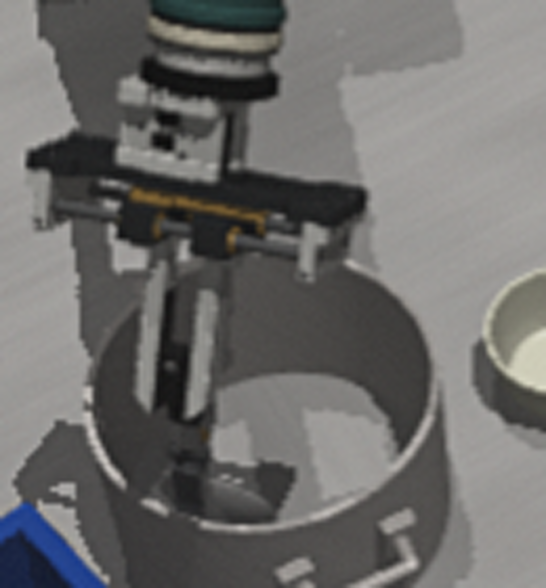

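Run:
```python
from h import *
s=load("wrist5"); s4=load("wrist4")
for r in (.112,.107): print(r,circ(s,(.587,-.2205),r,.136,tol=.005,lo=60,hi=150))
crop(s,60,0,600,240,1.45,"w5c.png")
crop(s,270,130,380,240,6,"w5d.png")
```

```text
0.112 (array([ 0.58644689, -0.22136689]), 750, np.float64(0.0009278155670456923))
0.107 (array([ 0.58561278, -0.221112  ]), 747, np.float64(0.0006882114467629408))
```

View pics/w5d.png

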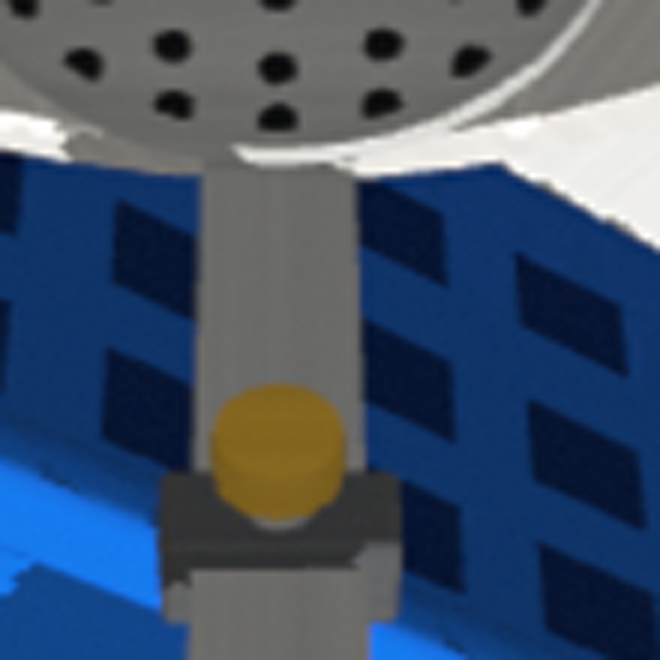

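Run:
```python
from h import *
print(wrel([0,0,-.019]),"out per mm",wrel([.643e-3*10,-.766e-3*10,0]))
from rig import bot
F=[]
for i in range(6):
    bot.snapshot("wrist"); F.append(bot.read_state()["wrist_force"])
print(np.mean(F,0),np.std(F,0))
```

```text
[1.13 0.   1.53] out per mm [-0.8  0.   0.6]
[-0.65650983  0.73274879 -1.11805114] [0.41676948 0.50786948 0.28554974]
```

Call:
{"name": "arm_command", "arguments": {
  "motion": [
    [[0.1,0.4,0,0.55,0,0,0],[0.1,0.8,0,1.1,0,0,0],[0.1,1.13,0,1.53,0,0,0],[0.1,1.13,0,1.53,0,0,0],[0.1,1.0,0,1.63,0,0,0],[0.1,0.85,0,1.74,0,0,0],[0.1,0.85,0,1.74,0,0,0]]
  ]
}}

```text
time: 9.32
tool_pos: [0.6519, -0.2987, 0.2447]
orientation: [-3.14, 0.639, 2.27]
wrist_force: [-2.5, 2.4, -2.5]
width: 0.0178
```

```bash
cat > feel.py <<'E'
from h import *
from rig import bot
def feel(n=5):
    F=[]
    for i in range(n):
        bot.snapshot("wrist"); st=bot.read_state(); F.append(st["wrist_force"])
    u=np.array([.643,-.766]); m=np.mean(F,0); d=st["tool_pos"][:2]-[.5862,-.221]
    print("t",st["time"],"pos",st["tool_pos"].round(4),"F",m.round(2),"Fout",(m[:2]@u).round(2),"Flat",(m[:2]@[.766,.643]).round(2),"r",(d@u).round(4),"lat",(d@[.766,.643]).round(4),"T",st["wrist_torque"].round(2),st["orientation"].round(3))
E
python3 -c "
from feel import *
print(applied([.85,0,1.74],[0,0,0])[0]); feel()"
```

```text
[ 0.65224852 -0.29843553  0.24600705]
t 9.575 pos [ 0.6519 -0.2987  0.2447] F [-2.94  2.39 -2.36] Fout -3.72 Flat -0.71 r 0.1017 lat 0.0004 T [ 1.06  1.02 -0.07] [-3.14   0.639  2.27 ]
```

Call:
{"name": "arm_command", "arguments": {
  "motion": [
    [[0.1,0.08,0,-0.06,0,0,0],[0.1,0.08,0,-0.06,0,0,0]]
  ]
}}

```text
time: 9.82
tool_pos: [0.6518, -0.2981, 0.2457]
orientation: [-3.141, 0.641, 2.269]
wrist_force: [-2.1, 2.2, -2.4]
width: 0.0179
```

```bash
python3 -c "
from feel import *
print(applied([.08,0,-.06],[0,0,0])[0]); feel(3)
s=grab(bot,'wrist','6'); crop(s,210,40,430,260,3.5,'w6c.png')
s=grab(bot,'scene','6'); crop(s,165,180,295,320,4.2,'s6c.png')
s=load('wrist6'); 
for r in (.112,.107): print(r,circ(s,(.587,-.2205),r,.136,tol=.005,lo=60,hi=150))"
```

```text
[ 0.65160599 -0.29766929  0.2460116 ]
t 9.975 pos [ 0.6518 -0.2981  0.2457] F [-1.93  1.66 -2.69] Fout -2.52 Flat -0.41 r 0.1012 lat 0.0007 T [ 0.87  0.8  -0.06] [-3.141  0.641  2.269]
0.112 (array([ 0.58642327, -0.22144695]), 723, np.float64(0.0008473077985781185))
0.107 (array([ 0.58562235, -0.22110586]), 761, np.float64(0.0005363545876974079))
```

View pics/w6c.png

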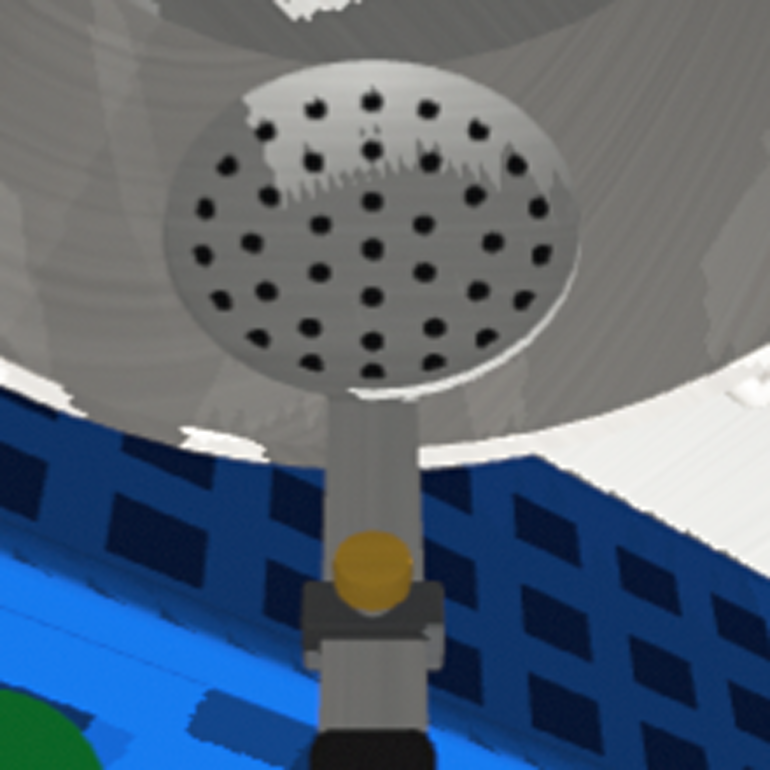

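View pics/s6c.png

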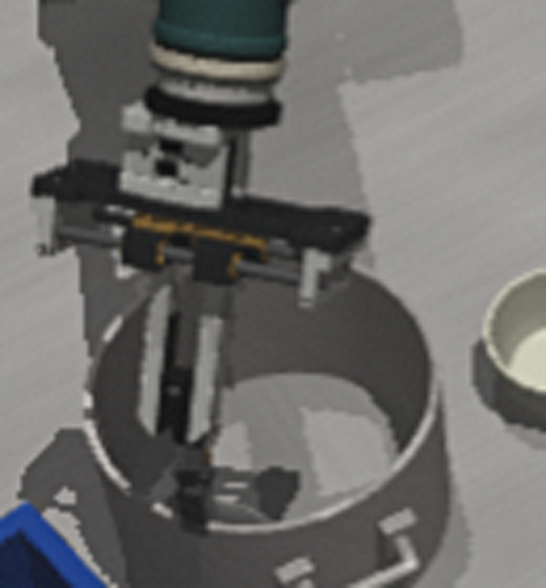

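Call:
{"name": "arm_command", "arguments": {
  "motion": [
    [[0.1,0.08,0,-0.06,0,0,0],[0.1,0.08,0,-0.06,0,0,0]]
  ]
}}

```text
time: 10.32
tool_pos: [0.6515, -0.2975, 0.2464]
orientation: [-3.141, 0.643, 2.269]
wrist_force: [-0.5, 0.7, -2.4]
width: 0.0179
```

```bash
python3 -c "
from feel import *
print(applied([.08,0,-.06],[0,0,0])[0]); feel(4)"
```

```text
[ 0.65096345 -0.29690305  0.24601615]
t 10.525 pos [ 0.6514 -0.2975  0.2464] F [-0.86  0.43 -1.58] Fout -0.89 Flat -0.38 r 0.1005 lat 0.0008 T [ 0.46  0.28 -0.06] [-3.141  0.642  2.269]
```

Call:
{"name": "arm_command", "arguments": {
  "motion": [
    [[0.1,0.07,0,-0.05,0,0,0],[0.1,0.19,0,0.11,0,0,0],[0.1,0.31,0,0.27,0,0,0],[0.1,0.43,0,0.43,0,0,0],[0.1,0.43,0,0.43,0,0,0]]
  ]
}}

```text
time: 11.15
tool_pos: [0.6503, -0.2965, 0.2389]
orientation: [-3.14, 0.64, 2.27]
wrist_force: [-0.6, -0.0, -2.0]
width: 0.0179
```

```bash
python3 -c "
from feel import *
print(applied([.43,0,.43],[0,0,0])[0]); feel(4); print(wrel([0,0,-.002]))
s=grab(bot,'scene','7'); crop(s,165,180,295,320,4.2,'s7c.png')"
```

```text
[ 0.65039151 -0.29622454  0.24000013]
t 11.35 pos [ 0.6505 -0.2966  0.2396] F [ 0.27  0.17 -0.9 ] Fout 0.05 Flat 0.32 r 0.0992 lat 0.0006 T [0.33 0.15 0.03] [-3.14   0.641  2.269]
[0.12 0.   0.16]
```

View pics/s7c.png

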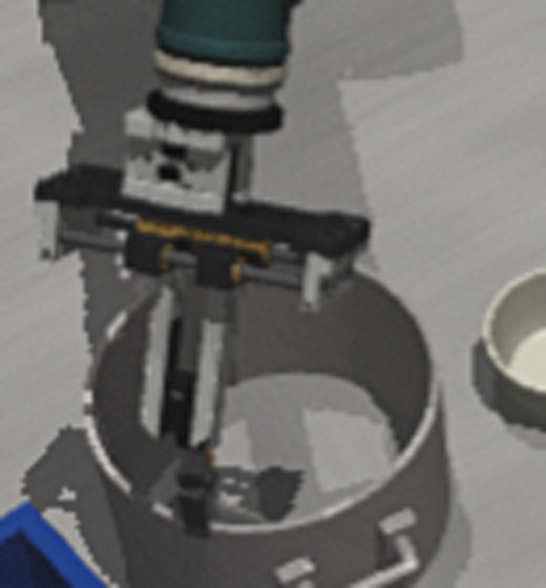

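Call:
{"name": "arm_command", "arguments": {
  "motion": [
    [[0.1,0.06,0,0.08,0,0,0],[0.1,0.12,0,0.16,0,0,0],[0.1,0.18,0,0.24,0,0,0],[0.1,0.18,0,0.24,0,0,0]]
  ]
}}

```text
time: 11.9
tool_pos: [0.6503, -0.2966, 0.2362]
orientation: [-3.14, 0.64, 2.27]
wrist_force: [0.0, -0.1, -1.4]
width: 0.0176
```

```bash
python3 -c "
from feel import *
print(applied([.18,0,.24],[0,0,0])[0]); feel(4)"
```

```text
[ 0.65038186 -0.29621481  0.23700016]
t 12.1 pos [ 0.6504 -0.2966  0.2365] F [ 0.35 -0.02 -0.92] Fout 0.24 Flat 0.25 r 0.0992 lat 0.0006 T [0.31 0.18 0.03] [-3.14   0.641  2.269]
```

Call:
{"name": "arm_command", "arguments": {
  "motion": [
    [[0.1,0.06,0,0.08,0,0,0],[0.1,0.12,0,0.16,0,0,0],[0.1,0.18,0,0.24,0,0,0],[0.1,0.18,0,0.24,0,0,0]]
  ]
}}

```text
time: 12.6
tool_pos: [0.6504, -0.2965, 0.2332]
orientation: [-3.14, 0.64, 2.269]
wrist_force: [0.6, -0.1, -1.1]
width: 0.0175
```

```bash
python3 -c "
from feel import *
print(applied([.18,0,.24],[0,0,0])[0]); feel(4)"
```

```text
[ 0.65037221 -0.29620507  0.23400019]
t 12.8 pos [ 0.6504 -0.2966  0.2335] F [ 0.1   0.36 -0.53] Fout -0.22 Flat 0.31 r 0.0992 lat 0.0006 T [0.3  0.13 0.05] [-3.14   0.641  2.269]
```

Call:
{"name": "arm_command", "arguments": {
  "motion": [
    [[0.1,0.06,0,0.08,0,0,0],[0.1,0.12,0,0.16,0,0,0],[0.1,0.18,0,0.24,0,0,0],[0.1,0.24,0,0.32,0,0,0],[0.1,0.24,0,0.32,0,0,0]]
  ]
}}

```text
time: 13.42
tool_pos: [0.6504, -0.2966, 0.2292]
orientation: [-3.14, 0.64, 2.269]
wrist_force: [-0.2, -0.4, -1.6]
width: 0.0179
```

```bash
python3 -c "
from feel import *
print(applied([.24,0,.32],[0,0,0])[0]); feel(4)
s=grab(bot,'scene','8'); crop(s,165,180,295,320,4.2,'s8c.png')
s=grab(bot,'wrist','8'); crop(s,210,90,430,260,3.5,'w8c.png')"
```

```text
[ 0.65035935 -0.29619209  0.23000024]
t 13.625 pos [ 0.6504 -0.2966  0.2295] F [-0.2  0.3 -1.6] Fout -0.36 Flat 0.04 r 0.0992 lat 0.0006 T [0.31 0.13 0.04] [-3.14   0.641  2.269]
```

View pics/s8c.png

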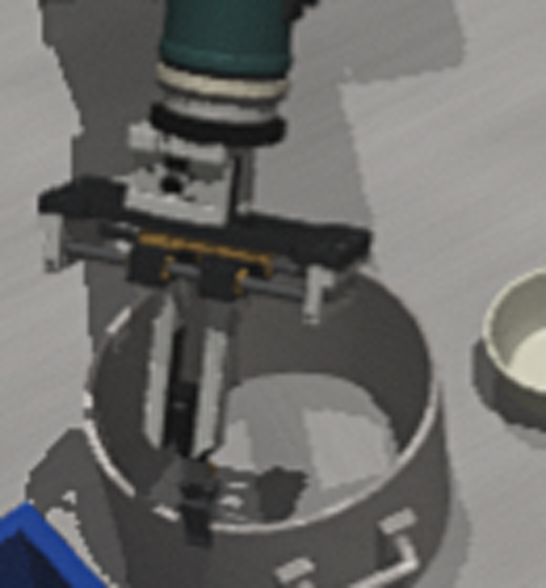

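View pics/w8c.png

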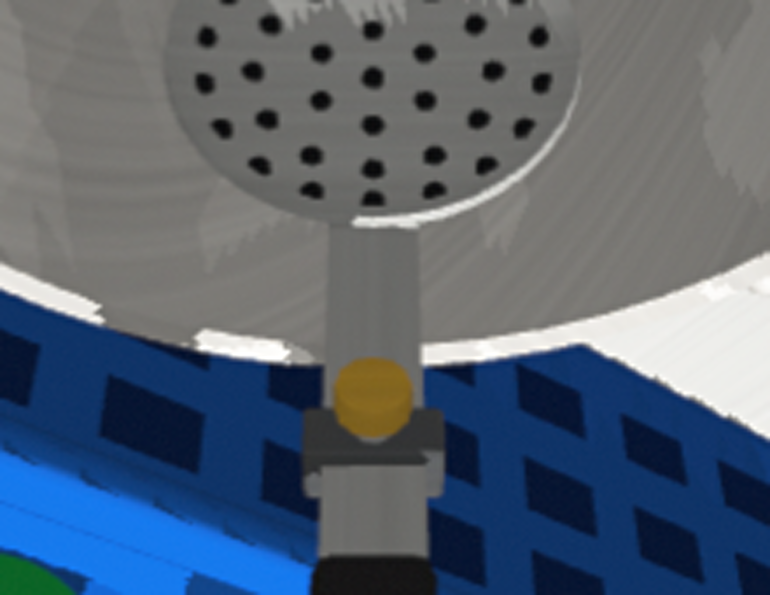

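Call:
{"name": "arm_command", "arguments": {
  "motion": [
    [[0.1,0.15,0,0.2,0,0,0],[0.1,0.3,0,0.4,0,0,0],[0.1,0.45,0,0.6,0,0,0],[0.1,0.6,0,0.8,0,0,0],[0.1,0.75,0,1.0,0,0,0],[0.1,0.9,0,1.2,0,0,0],[0.1,0.9,0,1.2,0,0,0]]
  ]
}}

```text
time: 14.6
tool_pos: [0.6503, -0.2965, 0.2141]
orientation: [-3.14, 0.64, 2.27]
wrist_force: [-0.3, -0.4, -0.7]
width: 0.0182
```

```bash
python3 -c "
from feel import *
print(applied([.9,0,1.2],[0,0,0])[0]); feel(4)"
```

```text
[ 0.65031111 -0.2961434   0.21500039]
t 14.8 pos [ 0.6504 -0.2966  0.2146] F [ 0.29  0.08 -1.45] Fout 0.12 Flat 0.27 r 0.0992 lat 0.0006 T [ 0.33  0.12 -0.01] [-3.14   0.641  2.269]
```

Free so far. Now 1 mm per row, feeling for the seat.

Call:
{"name": "arm_command", "arguments": {
  "motion": [
    [[0.1,0.06,0,0.08,0,0,0],[0.1,0.12,0,0.16,0,0,0],[0.1,0.18,0,0.24,0,0,0],[0.1,0.24,0,0.32,0,0,0],[0.1,0.3,0,0.4,0,0,0],[0.1,0.3,0,0.4,0,0,0]]
  ]
}}

```text
time: 15.55
tool_pos: [0.6503, -0.2966, 0.2093]
orientation: [-3.14, 0.641, 2.269]
wrist_force: [0.5, -0.4, -1.5]
width: 0.0175
```

```bash
python3 -c "
from feel import *
print(applied([.3,0,.4],[0,0,0])[0]); feel(3)"
```

```text
[ 0.65029503 -0.29612717  0.21000045]
t 15.7 pos [ 0.6503 -0.2966  0.2093] F [ 0.11 -0.69 -1.49] Fout 0.6 Flat -0.36 r 0.0991 lat 0.0005 T [0.24 0.1  0.01] [-3.14   0.641  2.269]
```

Call:
{"name": "arm_command", "arguments": {
  "motion": [
    [[0.1,0.06,0,0.08,0,0,0],[0.1,0.12,0,0.16,0,0,0],[0.1,0.18,0,0.24,0,0,0],[0.1,0.18,0,0.24,0,0,0]]
  ]
}}

```text
time: 16.2
tool_pos: [0.6504, -0.2966, 0.2064]
orientation: [-3.14, 0.641, 2.269]
wrist_force: [1.0, -0.6, -1.2]
width: 0.0183
```

```bash
python3 -c "
from feel import *
print(applied([.18,0,.24],[0,0,0])[0]); feel(3)
s=grab(bot,'wrist','9'); crop(s,250,150,390,260,5,'w9c.png')"
```

```text
[ 0.65028538 -0.29611743  0.20700048]
t 16.35 pos [ 0.6504 -0.2966  0.2064] F [ 0.69 -0.34 -1.71] Fout 0.7 Flat 0.31 r 0.0991 lat 0.0006 T [0.19 0.05 0.03] [-3.14   0.641  2.269]
```

View pics/w9c.png

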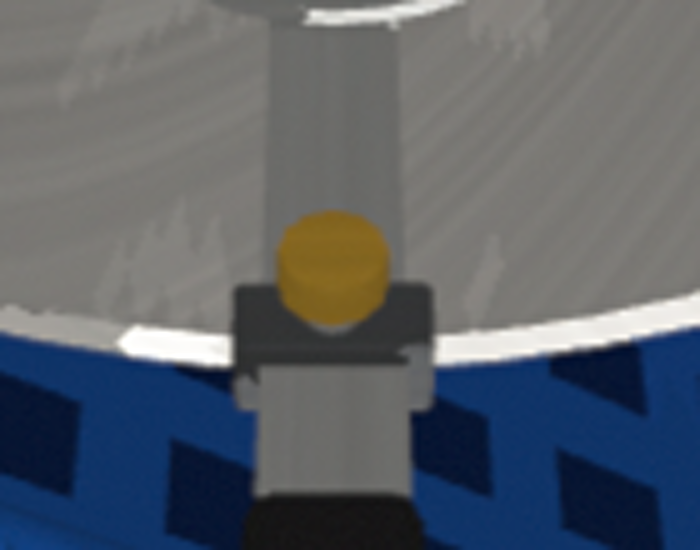

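Call:
{"name": "arm_command", "arguments": {
  "motion": [
    [[0.1,-0.05,0,0.04,0,0,0],[0.1,0.01,0,0.12,0,0,0],[0.1,0.07,0,0.2,0,0,0],[0.1,0.07,0,0.2,0,0,0]]
  ]
}}

```text
time: 16.9
tool_pos: [0.651, -0.2972, 0.2056]
orientation: [-3.141, 0.642, 2.269]
wrist_force: [-2.5, 2.1, 2.7]
width: 0.0176
```

```bash
python3 -c "
from feel import *
print(applied([.07,0,.2],[0,0,0])[0]); feel(4)"
```

```text
[ 0.65069011 -0.29660127  0.20497758]
t 17.1 pos [ 0.651  -0.2972  0.2056] F [-2.57  1.59  4.08] Fout -2.87 Flat -0.94 r 0.1 lat 0.0007 T [ 0.15  0.22 -0.11] [-3.141  0.642  2.269]
```

Run:
```python
from fit import *
for gx in (7.4,9,10,11):
    g=lambda w:(lambda r:r[~np.isnan(r)])((px(pts,[w[0],gx,w[1],w[2],w[3]])-obs).ravel())
    r=least_squares(g,[.62,0,70,0]); v=[r.x[0],gx,r.x[1],r.x[2],r.x[3]]
    rows=np.array([px((9,0,z),v)[0,1] for z in range(0,25)]); zt=np.interp(225,rows,range(0,25))
    print(gx,np.degrees(r.x[0]).round(2),r.x[2].round(2),"rms",np.sqrt((r.fun**2).mean()).round(2),"dish tip rows",px((28,0,-108),v)[0,1].round(1),"sleeve top z",zt.round(2),"seat",(zt-10).round(2),"TCP seat h",(136+r.x[2]-zt+10).round(1))
from rig import bot
s=grab(bot,"wrist","10"); crop(s,250,150,390,260,5,'w10c.png'); s=grab(bot,'scene','10'); crop(s,165,180,295,320,4.2,'s10c.png')
```

```text
7.4 36.75 68.97 rms 0.28 dish tip rows 71.1 sleeve top z 11.82 seat 1.82 TCP seat h 203.2
9 37.74 69.79 rms 0.39 dish tip rows 68.7 sleeve top z 12.12 seat 2.12 TCP seat h 203.7
10 38.36 70.26 rms 0.47 dish tip rows 67.2 sleeve top z 12.29 seat 2.29 TCP seat h 204.0
11 38.98 70.71 rms 0.56 dish tip rows 65.6 sleeve top z 12.46 seat 2.46 TCP seat h 204.2
```

View pics/w10c.png

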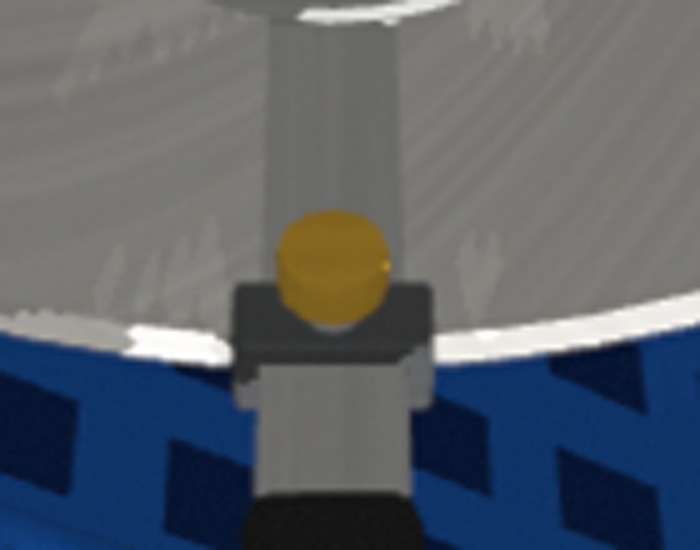

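View pics/s10c.png

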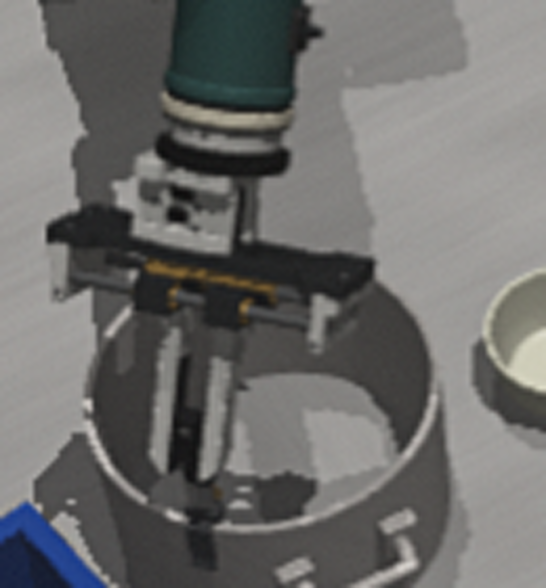

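Call:
{"name": "arm_command", "arguments": {
  "motion": [
    [[0.1,0,0,-0.07,0,0,0],[0.1,0,0,-0.07,0,0,0]]
  ]
}}

```text
time: 17.45
tool_pos: [0.6509, -0.297, 0.2056]
orientation: [-3.141, 0.642, 2.269]
wrist_force: [0.6, -1.0, 3.0]
width: 0.0175
```

```bash
python3 -c "
from feel import *
print(applied([0,0,-.07],[0,0,0])[0]); feel(4)"
```

```text
[ 0.65042205 -0.29628127  0.20553949]
t 17.65 pos [ 0.6509 -0.297   0.2056] F [ 0.1  -0.32  3.98] Fout 0.31 Flat -0.13 r 0.0998 lat 0.0007 T [-0.28 -0.24 -0.09] [-3.141  0.642  2.269]
```

Call:
{"name": "arm_command", "arguments": {
  "motion": [
    [[0.1,-0.02,0,-0.03,0,0,0],[0.1,-0.02,0,-0.03,0,0,0]]
  ]
}}

```text
time: 17.9
tool_pos: [0.6508, -0.2969, 0.2056]
orientation: [-3.141, 0.642, 2.269]
wrist_force: [0.9, -1.5, 3.6]
width: 0.0173
```

```bash
python3 -c "
from feel import *
print(applied([-.02,0,-.03],[0,0,0])[0]); feel(4)"
```

```text
[ 0.65041035 -0.29626711  0.20589958]
t 18.1 pos [ 0.6507 -0.2969  0.2056] F [ 1.58 -1.49  3.24] Fout 2.16 Flat 0.26 r 0.0996 lat 0.0006 T [-0.52 -0.54  0.01] [-3.141  0.641  2.269]
```

Call:
{"name": "arm_command", "arguments": {
  "motion": [
    [[0.1,-0.05,0,0,0,0,0],[0.1,-0.05,0,0,0,0,0],[0.1,-0.05,0,0,0,0,0]]
  ]
}}

```text
time: 18.48
tool_pos: [0.6508, -0.2969, 0.2056]
orientation: [-3.141, 0.641, 2.269]
wrist_force: [2.3, -1.8, 3.0]
width: 0.0176
```

```bash
python3 -c "
from feel import *
print(applied([-.05,0,0],[0,0,0])[0]); feel(4)"
```

```text
[ 0.65066833 -0.29657458  0.20619775]
t 18.675 pos [ 0.6508 -0.2969  0.2056] F [ 1.76 -1.59  2.59] Fout 2.35 Flat 0.33 r 0.0997 lat 0.0007 T [-0.37 -0.56  0.01] [-3.141  0.641  2.269]
```

Call:
{"name": "arm_command", "arguments": {
  "motion": [
    [[0.1,-0.06,0,0.02,0,0,0],[0.1,-0.06,0,0.02,0,0,0],[0.1,-0.06,0,0.02,0,0,0]]
  ]
}}

```text
time: 19.05
tool_pos: [0.651, -0.2972, 0.2056]
orientation: [-3.14, 0.64, 2.269]
wrist_force: [0.8, 0.5, 3.6]
width: 0.0176
```

```bash
python3 -c "
from feel import *
print(applied([-.06,0,.02],[0,0,0])[0]); feel(4)"
```

```text
[ 0.6510545  -0.29703498  0.20639502]
t 19.25 pos [ 0.651  -0.2972  0.2056] F [0.26 1.17 3.91] Fout -0.73 Flat 0.95 r 0.1 lat 0.0006 T [ 0.07 -0.24  0.05] [-3.14   0.64   2.269]
```

Call:
{"name": "arm_command", "arguments": {
  "motion": [
    [[0.1,-0.03,0,-0.04,0,0,0],[0.1,-0.03,0,-0.04,0,0,0],[0.1,-0.03,0,-0.04,0,0,0]]
  ]
}}

```text
time: 19.62
tool_pos: [0.651, -0.2972, 0.2057]
orientation: [-3.14, 0.64, 2.269]
wrist_force: [1.9, 0.8, 1.2]
width: 0.0179
```

```bash
python3 -c "
from feel import *
print(applied([-.03,0,-.04],[0,0,0])[0]); feel(4)
s=grab(bot,'wrist','11')
for r in (.112,.107): print(r,circ(s,(.587,-.2205),r,.136,tol=.005,lo=60,hi=150))"
```

```text
[ 0.65105611 -0.2970366   0.20689501]
t 19.825 pos [ 0.651  -0.2972  0.2057] F [1.24 0.83 0.9 ] Fout 0.16 Flat 1.49 r 0.1 lat 0.0006 T [ 0.31 -0.21  0.1 ] [-3.14   0.64   2.269]
0.112 (array([ 0.58977565, -0.21789454]), 625, np.float64(0.0011751613434652691))
0.107 (array([ 0.58564419, -0.22120045]), 1035, np.float64(0.0005208936207925799))
```

Call:
{"name": "arm_command", "arguments": {
  "motion": [
    [[0.25,0,0,0,0,0,0],[0.35,0,0,0,0,0,0],[0.4,0,0,0,0,0,0],[0.4,0,0,0,0,0,0]]
  ]
}}

```text
time: 20.38
tool_pos: [0.651, -0.2975, 0.2062]
orientation: [-3.14, 0.64, 2.269]
wrist_force: [-0.6, -0.5, -0.1]
width: 0.0373
```

```bash
python3 -c "
from feel import *
feel(2)
s=grab(bot,'wrist','12'); s=grab(bot,'scene','12'); crop(s,165,180,295,320,4.2,'s12c.png')"
```

```text
t 20.475 pos [ 0.6511 -0.2975  0.2063] F [-0.03 -0.1   0.35] Fout 0.05 Flat -0.09 r 0.1003 lat 0.0005 T [ 0.22  0.05 -0.05] [-3.14   0.641  2.269]
```

View pics/wrist12.png

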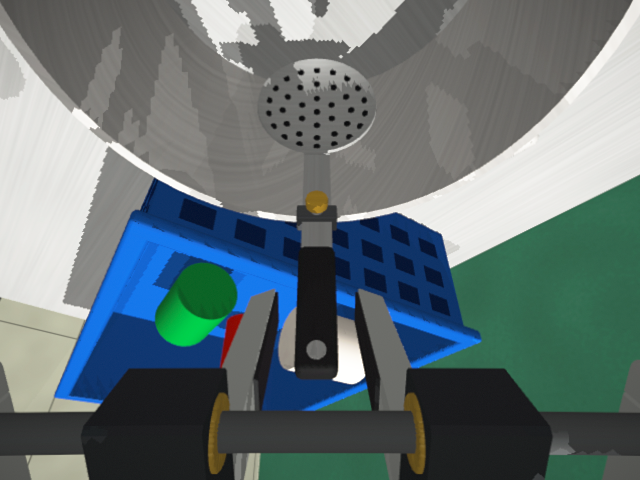

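View pics/s12c.png

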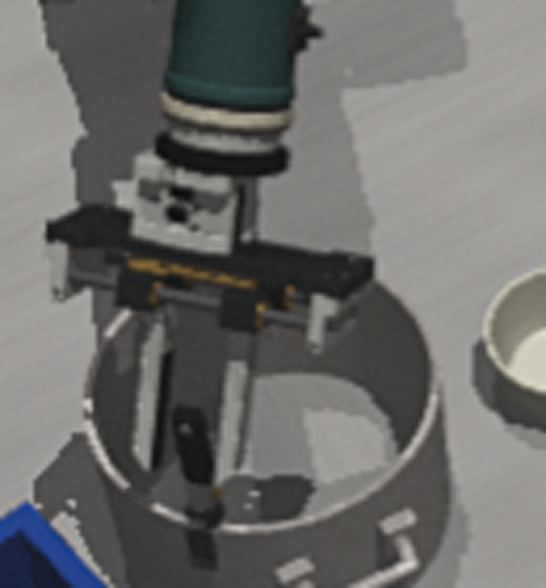

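Call:
{"name": "arm_command", "arguments": {
  "motion": [
    [[0.4,0,0,-1.0,0,0,0],[0.4,0,0,-3.0,0,0,0],[0.4,0,0,-6.0,0,0,0],[0.4,0,0,-10.0,0,0,0],[0.4,0,0,-14.0,0,0,0],[0.4,-2.0,0,-18.0,0,0,0],[0.4,-4.0,0,-22.0,0,0,0],[0.4,-4.0,0,-22.0,0,0,0]]
  ]
}}

```text
time: 21.58
tool_pos: [0.5875, -0.2205, 0.4156]
orientation: [3.134, 0.652, 2.265]
wrist_force: [-0.1, 0.3, 0.4]
width: 0.0376
```

```bash
python3 -c "
from feel import *
applied([-4,0,-22],[0,0,0]); feel(1)
for n in ('wrist','top','scene'): s=grab(bot,n,'13')
crop(s,165,180,395,330,3.4,'s13c.png')
for sp in ((load('top13'),'top'),(load('wrist13'),'wrist'),(load('scene13'),'scene')):
  for r in (.112,.107): print(sp[1],r,circ(sp[0],(.586,-.221),r,.136,tol=.005))
print(circ(load('top13'),(.5785,.1716),.077,.072,tol=.006))"
```

```text
t 21.625 pos [ 0.5872 -0.2205  0.4112] F [-0.14  0.35 -0.28] Fout -0.36 Flat 0.12 r 0.0002 lat 0.0011 T [0.19 0.06 0.06] [3.138 0.646 2.267]
top 0.112 (array([ 0.58673159, -0.22083935]), 197, np.float64(0.0010891558415492243))
top 0.107 (array([ 0.58625768, -0.22056682]), 210, np.float64(0.001108826600389198))
wrist 0.112 (array([ 0.58720481, -0.22137328]), 368, np.float64(0.001287194449423349))
wrist 0.107 (array([ 0.58520947, -0.22048624]), 489, np.float64(0.0005740139938090775))
scene 0.112 (array([ 0.58802856, -0.21769105]), 183, np.float64(0.0012009086667387574))
scene 0.107 (array([ 0.58673451, -0.21648028]), 200, np.float64(0.0011778414234746922))
(array([0.57845819, 0.17166194]), 178, np.float64(0.0008004545395272537))
```

View pics/wrist13.png

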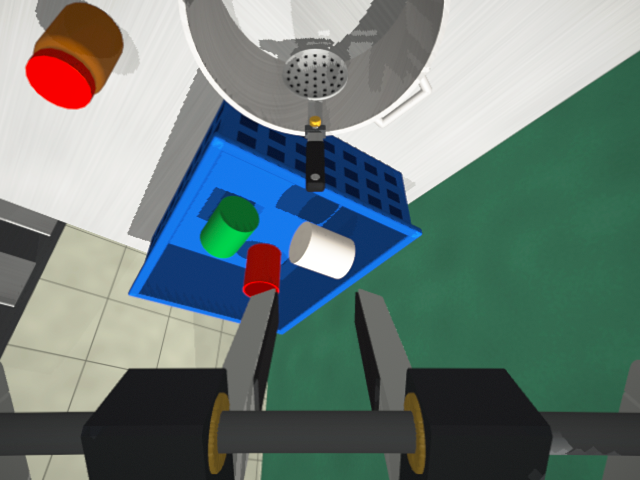

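View pics/s13c.png

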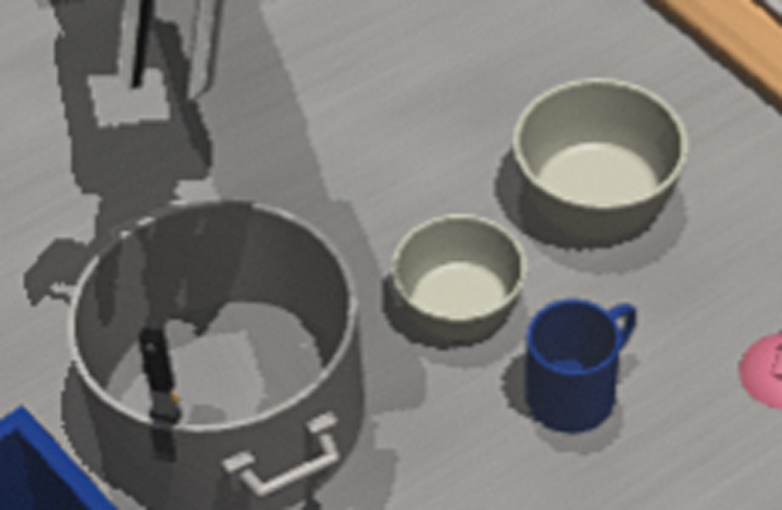

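View pics/top13.png

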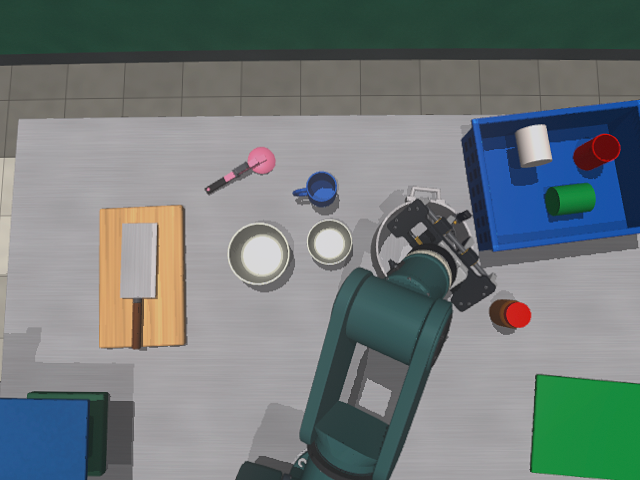

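Call:
{"name": "arm_command", "arguments": {
  "motion": [
    [[0.4,0,0,-1.0,0,0,0],[0.4,0,0,-1.0,0,0,0],[0.4,0,0,-1.0,0,0,0],[0.4,0,0,-1.0,0,0,0]]
  ]
}}

```text
time: 22.28
tool_pos: [0.5835, -0.2166, 0.4142]
orientation: [-3.14, 0.64, 2.27]
wrist_force: [-0.4, -0.1, -0.1]
width: 0.0374
```

```bash
python3 -c "
from feel import *
feel(1); a=load('scene13')['image'].astype(int); b=grab(bot,'scene','14')['image'].astype(int)
d=abs(a-b).max(2)[255:330,180:280]; print('changed px in pot region',(d>40).sum())
print(bot.sign_off())"
```

```text
t 22.325 pos [ 0.5835 -0.2166  0.4143] F [0.38 0.08 0.37] Fout 0.18 Flat 0.34 r -0.0051 lat 0.0008 T [0.2  0.09 0.05] [-3.14  0.64  2.27]
changed px in pot region 53
the job is handed in; nothing more can be done
None
```

The skimmer is out of the bowl and hanging by its clip hook on the pot's rim, on the far right side about 44° from the loop handle. The dish is inside and the handle stands up. I handed the job in at 22.3 s of the 51 s allowed.

**Lowering:** I first felt for the inner wall with a light touch of about 3 N. I backed off about 1.5 mm and lowered in small steps until the rim pushed up at about 5 N. I then eased off until the rim carried just over the skimmer's weight, and only then opened the fingers and drew them back.

**Last checks:**
- **Skimmer:** the pictures after the release show it hanging upright, with the hook's tongue outside the wall.
- **Pot and bowl:** in the top view both sit within 0.5 mm of where they began.
- **Other things:** the mug, jar and cleaver look unmoved in the top picture; I did not measure them.
- **Robot:** it touches nothing, and the wrist force is back to noise level.

**Disagreements:**
- The scene camera puts the pot centre about 3 mm from where the top and wrist cameras put it. It did so before and after, so I relied on the other two and on touch.
- The rim took the hook about 2 mm higher than I had worked out from the wrist picture, and the wall contact came about 2.5 mm earlier. Both fit a grip point slightly off my first estimate and a tilt of about 2°.
- A final comparison of two scene pictures showed 53 changed pixels around the pot. The arm and its shadow moved between those two pictures, which probably explains them, but I did not check that further.

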